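Lock a castle nut under its keeper bar

TASK

The castle nut on the sloping spindle stand has to be locked. Tighten it clockwise just as far as the next slot that lines up with the cross slot in the spindle end, swing the hinged keeper bar over it so that its blade drops into the slots and the bar lies fully home, then bring the bar's T-handle stud into line with its slot, push it in and give it a quarter turn clockwise so that it stays locked when you let go.

Things in the scene. Friction and masses are not known exactly. Their poses are not given: they have to be found in the camera images.
- spindle_stand: Grey cast spindle stand, fixed on the plate, foot 150 x 270 mm. Origin: middle of the foot's underside; x away from the robot, y to the left along its long side, z up; its yaw varies by 0.2 rad. Its face slopes 30 degrees, rising along +x, so it looks up and towards -x. All that is on it stands square to the face: tools come in tilted 30 degrees from vertical.
- face_centre (a point): Where the spindle axis meets the sloping face, 56 mm above the stand's origin. Its axes are the face frame used in all entries: x straight up the slope, y level to the left, z square out of the face. 'Out' means along this z, from the face. Round it lie a cap and washer 92 mm across, at most 8 mm out.
- nut_grip (a point): Point on the spindle axis 30 mm out, a good height to grip the nut's flats; axes as the face frame. Steel hexagon castle nut, 55 mm across flats, 63.5 across corners; flats 8 to 36 mm out; slotted crown 51 mm across, 36 to 48 mm out, with six slots 9 mm wide, each above the middle of a flat. Nothing but the cap lies within 57 mm of the axis.
- nut (a joint): Turn of the nut, rad; grows as it is tightened, clockwise looking at the face. At 0 two slots and their flats point along face +y and -y, in line with the 9 mm cross slot in the spindle's end. Starts at -0.85 to -0.45, so the next slot is reached at 0 (the one before was at -1.05). Friction 0.12 N m; stays where left. The blade has 0.1 rad of play; its tapered edge draws the nut in a little.
- keeper_hinge (a point): Middle of the keeper bar's hinge, 78 mm left (+y) of the spindle axis and 54 mm out; the hinge axis runs along face x; axes as the face frame. Its pedestal begins 66 mm left of the spindle axis and is at most 62 mm out.
- keeper (a joint): Opening of the keeper bar, rad: 0 lies home over the nut, along face -y from the hinge; grows as the free end swings out and over to the left. Starts thrown back, at 2.15 to 2.5. Stiff hinge, 0.5 N m: it stays where left. Steel bar 32 mm wide (along face x), 8 mm thick; 78 mm from the hinge a blade 5 mm thick, 46 mm long and 11 mm deep stands on its nut side.
- keeper_grip (a point): Centre of the black round grip across the bar's free end, 216 mm from the hinge axis: a drum 30 mm in diameter, 34 mm long along face x, flat ends. Gripped on its two flat ends (fingers closing along face x, 34 mm apart) it turns between the pads as the bar swings. With the bar home the centre is 54 mm out and 138 mm right of the spindle axis.
- stud_handle (a point): In the T-handle of the quarter-turn stud carried by the bar 161 mm from its hinge, 44 mm from mid-bar on the side away from the nut. Dark bar 48 mm long, 13 thick, 22 high (7 beyond this point, 15 below). Axes: x along the length, z outwards along the stud. Bar home, stud out: 98 mm out and 83 mm right of the spindle axis; the collar beneath it ends 62 mm out.
- stud_turn (a joint): Turn of the T-handle stud, rad; grows clockwise looking at the face, bar home. 0: the handle, and the 34 x 7 mm wings on the stud's inner end, lie along face x, crosswise to the bar, in line with the bracket's slot. 1.57: in line with the bar, the locked position. Stops at -0.40 and 1.60. Starts at 0.45 to 1.1. Friction 0.05 N m; stays where left.
- stud_push (a joint): How far the stud is pushed in, m: 0 sprung out, 0.015 fully in; spring 4 N rising to 9 N. Bar home, the wings stop on the slotted plate after 2 to 3 mm unless within about 0.1 rad of the slot. From 0.014 on they can turn beneath the plate. Let go when turned, it springs back only to 0.013, wings caught; let go in line, it springs right out.
- slot_centre (a point): Middle of the 39 x 12 mm slot in the top plate of the bracket on the right of the face, 40 mm out and 83 mm right of the spindle axis; the slot's length runs along face x; axes as the face frame. The bracket is 50 mm wide along face y, 50 mm out; the bar's end lies down on its two walls.

How it is judged (in metres and radians):
On the way, in this order (a step that is already met when the one before it is completed fails the run):
1. the nut is turned on to the next slot while the bar is still thrown back (value of joint nut between -0.2 and 0.2 rad and value of joint keeper above 0.6 rad), for 0.2 s.
2. the keeper bar lies home with its blade in the nut's slots (value of joint keeper below 0.04 rad and value of joint stud_push below 0.006 m), for 0.2 s.
3. the stud is pushed in through the bracket's slot (value of joint stud_push above 0.0105 m and value of joint stud_turn below 1 rad and value of joint keeper below 0.04 rad), for 0.1 s.
At the end, for the whole second after the job is handed in: The nut's slots stand in line with the spindle's cross slot (within 0.14 rad of 0), the keeper bar lies home (joint under 0.04 rad), and the stud is caught under the bracket's plate: pushed in more than 10.5 mm and turned more than 1.3 rad from the slot, with nothing holding it (value of joint nut between -0.14 and 0.14 rad and value of joint keeper below 0.04 rad and value of joint stud_push above 0.0105 m and value of joint stud_turn above 1.3 rad); the robot touches nothing.
It fails at once if the nut is slackened back towards the slot before, or tightened well past the next one (value of joint nut below -0.97 rad or value of joint nut above 0.4 rad).
It also fails if it takes over 72 s, if anything falls off the work surface, if the arm or the gripper's body presses on something with over 40 N, if the wrist force passes 120 N, or if a joint passes its speed limit or range.

ROBOT

A 6-joint arm with a two-finger parallel gripper is mounted at the origin on a cart in front of the work surface, level with it; the furniture and walls round the work are solid. World frame = base frame: x ahead of the robot, y to its left, z up, the work surface at z = 0. Lengths are in mm, angles in rad, forces in N, time in s.
With the tool pointing down it reaches from about 275 to 1000 mm from the base axis. Payload 8.4 kg.
Tool frame: the origin (TCP) lies midway between the tips of the shut fingers; the grasp point (between the pads) lies behind it (r.pinch_z is the z of the grasp point in the tool frame, in mm); z points along the fingers, y is the direction in which the jaws open and shut (so a half turn about z gives the same grasp; the last joint's range is limited). The gripper opens to 85 mm and grips with 20 to 120 N. Pads are 22 mm wide; open, the fingers measure 114 mm over their backs; the gripper's body (76 mm by 85 mm) begins 54 mm behind the grasp point. The pads swing forward as they close: fully open they stand 13 mm farther back than shut.
Start: joints at [1.163, 0.353, 1.633, -0, 1.155, -0.002], TCP at [246.72, 574.245, 231.281] pointing down, gripper open.
Joint ranges: [-2.63, 2.63], [-0.92, 2.1], [0.06, 2.66], [-1.3, 4.44], [0, 2.69], [-3.02, 3.02]. Speed limits (rad/s): [2.22, 2.22, 2.79, 3.14, 3.14, 3.14].

INTERFACE

Orientations are given as [roll, pitch, yaw] about the fixed x, y, z axes, in that order (R = Rz(yaw) Ry(pitch) Rx(roll)).
In Python, from rig import r, optics, ticket gives the robot as it stands.
- The arm moves only by the shell command python3 -m jog 'ROWS' [FORCE]. ROWS is text: rows parted by semicolons, each of 7 numbers parted by spaces: the closure in counts, from 0 (fully open) to 255 (shut), then the shift along the tool's x, y, z in mm, then the turn, a rotation vector about the tool's x, y, z in degrees. A call has 1 to 5 rows; each row shifts and turns the pose as measured when the row begins, along the tool's axes as they then stand; what a row does not reach is not made up. A row lasts 1/12 s, in which the tool goes at most 41.7 mm and 7.16 degrees, less where a joint would pass 70% of its speed; a pose out of reach is approached as far as the arm can. A call with a gripper value outside its range is refused whole. The fingers move at their own pace and stop on an object; FORCE is the grip in N (left out, the last holds). Time passes only in rows, so rows that do not move let the fingers close. It gives the time, the measured TCP pose, the force and the opening at its end, in the units of the state.
- r.sense(): the state, without advancing time (a new reading comes with each control period).
- optics.grab_frame(name): name is "scene" or "side" or "wrist"; returns the picture (420x560x3 uint8, red, green, blue); there is no depth.
- optics.camera_info(name): a dict with "fx", "fy", "cx", "cy" (pixels), "world_from_camera" (4x4, takes a point from camera to world coordinates). Camera axes: x right, y down, z forward; pixel columns grow to the right and rows downward; lengths in mm; the calibration is good to about 2 mm. The wrist camera is an equidistant fisheye: a pixel r from the principal point sees the ray r / f radians off the axis. A picture is of the moment at which its call begins: read the wrist's pose just before it. camera_info takes no time and is no camera call; for the wrist camera it gives the pose at the moment of the call.
- ticket.sign_off(): hands the job in, once; it reports no verdict.
The state is a dict: "clock": time; "qpos": joint angles; "qvel": joint speeds; "joint_efforts": joint torques, N m; "eef_pos": TCP position; "tcp_rot": TCP orientation; "contact_force": force on the tool from outside, world axes, zero at the start; "wrist_torque": the same for the moment, N m; "opening": opening from 0.0 (shut) to 1.0 (fully open).
Only numpy, scipy, OpenCV 4.12 (cv2) and the standard library are available. Lean on these libraries where they do the work, as an engineer would, in place of code of your own. Each camera call takes 0.05 s, during which the arm holds its last target.

## Working session

There is one attempt and no reset: what is moved stays moved. The work goes in short steps, Python scripts to look and compute and a shell command to move; the robot and the scene stay as the last step left them, time stands still between calls to the robot, and variables do not carry over. Pictures are saved under pics/ and viewed, and the job is handed in when it is done.

```bash
ls; mkdir -p pics; python3 - <<'E'
from rig import r, optics, ticket
import cv2
s=r.sense();print(s, r.pinch_z)
for n in("scene","side","wrist"):
    i=optics.camera_info(n);print(n,i)
    cv2.imwrite(f"pics/{n}0.png",optics.grab_frame(n)[:,:,::-1])
E
```

```text
pics
{'clock': 0.0, 'qpos': array([ 1.16260149e+00,  3.53661405e-01,  1.63414561e+00, -1.46550235e-05,
        1.15518543e+00, -2.42718666e-03]), 'qvel': array([ 7.99749552e-04, -1.01187075e-03, -1.57984471e-03,  5.36665178e-06,
       -3.08586505e-04,  5.75051617e-05]), 'joint_efforts': array([ 2.84217240e-03, -6.05247688e+01, -3.42065227e+01,  2.76144719e-04,
        9.38552519e-03,  8.76724528e-06]), 'eef_pos': array([246.53235803, 573.80172083, 230.5484886 ]), 'tcp_rot': array([-3.14019284e+00,  1.00015663e-05,  2.73583093e+00]), 'contact_force': array([ 0.23046578,  0.56837815, -0.55859509]), 'wrist_torque': array([ 0.00703999, -0.00760911, -0.04387729]), 'opening': 0.9963518037569973} -18.700000000000003
scene {'fx': 445.9538869048707, 'fy': 445.9538869048707, 'cx': 274.7559886127014, 'cy': 208.78409090909636, 'world_from_camera': array([[ 3.19963256e-01, -8.06102656e-01,  4.97817258e-01,
         1.47884319e+02],
       [-9.47394685e-01, -2.76758149e-01,  1.60773875e-01,
        -1.81471471e+02],
       [ 8.17473522e-03, -5.23071157e-01, -8.52249810e-01,
         8.27904286e+0
[... 336 characters left out ...]
091169e-01,  7.61385023e-01,
        -6.68597776e+02],
       [ 6.74798177e-03, -7.61398778e-01, -6.48248691e-01,
         6.67372591e+02],
       [ 0.00000000e+00,  0.00000000e+00,  0.00000000e+00,
         1.00000000e+00]])}
wrist {'fx': 325.19226210127806, 'fy': 325.19226210127806, 'cx': 280.32871907050003, 'cy': 209.34814657784025, 'world_from_camera': array([[ 3.95664053e-01,  8.70684046e-01,  2.92163053e-01,
         1.71269311e+02],
       [ 9.18390169e-01, -3.74041800e-01, -1.29043518e-01,
         6.06716631e+02],
       [-3.07493848e-03,  3.19377557e-01, -9.47622562e-01,
         3.72763209e+02],
       [ 0.00000000e+00,  0.00000000e+00,  0.00000000e+00,
         1.00000000e+00]])}
```

View pics/scene0.png

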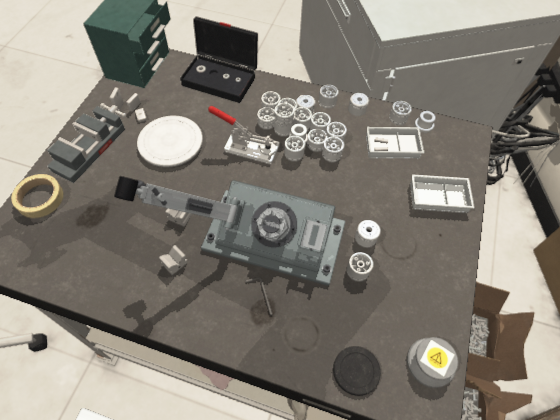

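View pics/side0.png

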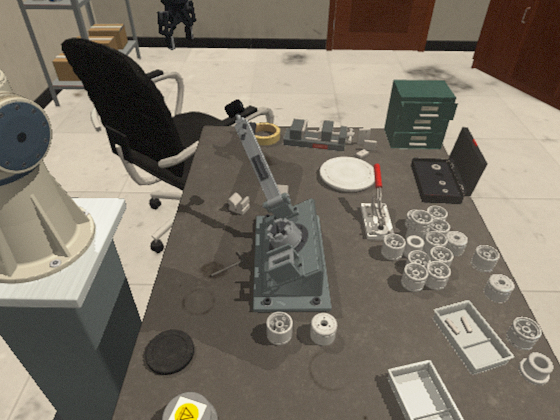

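View pics/wrist0.png

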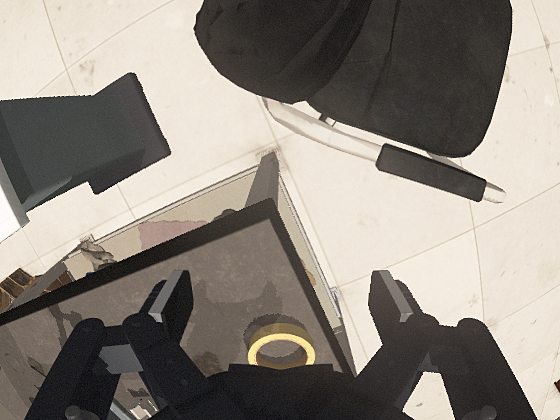

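The scene view shows the stand at about (275,235), the nut at (272,224), and the bar thrown back to its grip at (126,188). I'll enlarge the crops.

```bash
python3 - <<'E'
import cv2
a=cv2.imread('pics/scene0.png')[150:300,100:370];cv2.imwrite('pics/sc1.png',cv2.resize(a,None,fx=2.95,fy=2.95,interpolation=cv2.INTER_CUBIC))
a=cv2.imread('pics/side0.png')[90:320,210:350];cv2.imwrite('pics/si1.png',cv2.resize(a,None,fx=2.6,fy=2.6,interpolation=cv2.INTER_CUBIC))
E
```

```text
(no output)
```

View pics/sc1.png

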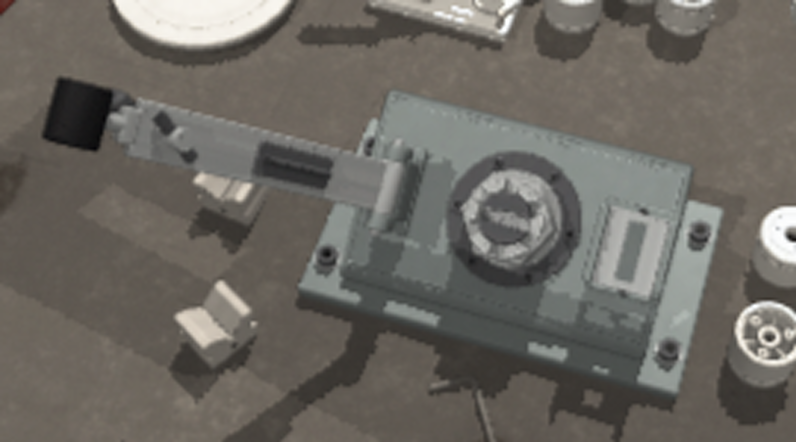

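View pics/si1.png

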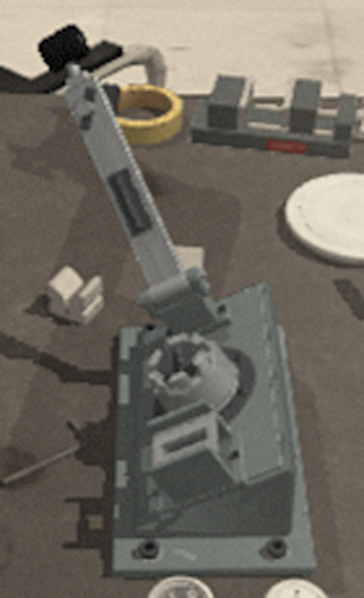

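```bash
cat > h.py <<'E'
import numpy as np, cv2
from scipy.optimize import least_squares
from scipy.spatial.transform import Rotation as R
def proj(info,p,fish=False):
    T=np.linalg.inv(info['world_from_camera']);q=T[:3,:3]@p+T[:3,3]
    if fish:
        n=np.hypot(q[0],q[1]);th=np.arctan2(n,q[2]);return np.array([info['cx']+info['fx']*th*q[0]/n,info['cy']+info['fy']*th*q[1]/n])
    return np.array([info['cx']+info['fx']*q[0]/q[2],info['cy']+info['fy']*q[1]/q[2]])
def face(p):
    x,y,z,yaw=p
    Rm=R.from_euler('z',yaw).as_matrix()@R.from_euler('y',-np.pi/6).as_matrix()
    return Rm,np.array([x,y,z])
def fw(p,v):
    Rm,t=face(p);return Rm@np.array(v,float)+t
def bar(k,s,n=0):  # point at s along bar from hinge, n toward away-from-nut normal, opening k -> face coords (at x=0)
    return np.array([0,78-s*np.cos(k)+n*np.sin(k),54+s*np.sin(k)+n*np.cos(k)])
E
python3 - <<'E'
from h import *
from rig import optics
S=optics.camera_info('scene');D=optics.camera_info('side')
obs=[(S,[0,-83,40],(314.2,234.7)),(S,[0,0,48],(272.9,223.6)),(D,[0,-83,40],(281.5,261.5)),(D,[0,0,48],(281.9,232.3))]
def f(p,full=False):
    return np.concatenate([proj(c,fw((p[0],p[1],56,p[2]),v))-np.array(u) for c,v,u in obs])
r=least_squares(f,[550,0,0.0]);print(r.x,r.fun.round(1))
p=(r.x[0],r.x[1],56,r.x[2])
for n,v in dict(h=[0,78,54],s=[0,-83,50]).items(): print(n,proj(S,fw(p,v)),proj(D,fw(p,v)))
# grip in scene crop (78,115), side crop (64,48)
g=[(S,(78/2.95+100,115/2.95+150)),(D,(64/2.6+210,48/2.6+90))]
k=least_squares(lambda k:np.concatenate([proj(c,fw(p,bar(k[0],216)))-np.array(u) for c,u in g]),[2.3]);print(k.x,k.fun)
E
```

```text
[ 5.70669617e+02 -5.21497277e+01 -9.65525350e-03] [ 2.4  0.1  1.3 -1.7 -0.5 -0.4 -1.9 -4.4]
h [234.97803938 209.93917798] [279.45692177 201.2414711 ]
s [316.29620068 234.81188459] [278.32381325 257.7818586 ]
[2.19212591] [ 6.09105509 -7.47051077  5.58918894 -0.91422258]
```

```bash
cat >> h.py <<'E'
def tgt(p,v,toolx_deg,lean=0):
    """face-frame point v; tool x at toolx_deg CCW from face +x, tool z into face; lean deg: gripper back leans to face -y"""
    Rm,t=face(p)
    L=R.from_euler('x',lean,degrees=True).as_matrix()  # rotates out-axis (z) toward -y
    a=np.radians(toolx_deg);x=np.array([np.cos(a),np.sin(a),0]);z=np.array([0,0,-1.]);y=np.cross(z,x)
    M=Rm@L@np.column_stack([x,y,z]);return Rm@np.array(v,float)+t,M
def delta(pos,M,n=1,pinch=True,s=None):
    from rig import r
    s=s or r.sense();M0=R.from_euler('xyz',s['tcp_rot']).as_matrix()
    off=np.array([0,0,r.pinch_z]) if pinch else np.zeros(3)
    P=pos-M@off   # TCP target
    d=M0.T@(P-s['eef_pos']);w=R.from_matrix(M0.T@M).as_rotvec(degrees=True)
    print('shift',d.round(1),'rot',w.round(1),'rows>=',round(max(np.linalg.norm(d)/41.7,np.linalg.norm(w)/7.16),1),'| per row/%d'%n,(d/n).round(1),(w/n).round(2))
def where(p):
    from rig import r
    s=r.sense();Rm,t=face(p);M0=R.from_euler('xyz',s['tcp_rot']).as_matrix()
    g=Rm.T@(s['eef_pos']+M0@np.array([0,0,r.pinch_z])-t);X=Rm.T@M0[:,0];Z=Rm.T@M0[:,2]
    F=Rm.T@s['contact_force'];T=Rm.T@s['wrist_torque']
    print('t',round(float(s['clock']),2),'pinch(face)',g.round(1),'toolx deg',round(float(np.degrees(np.arctan2(X[1],X[0]))),1),'Z',Z.round(3),'F',F.round(1),'T',T.round(2),'open',round(float(s['opening']),3),'q',s['qpos'].round(2))
P0=(570.7,-52.1,56,-0.01)
E
python3 - <<'E'
from h import *
where(P0)
delta(np.array([300,250,350.]),tgt(P0,[0,0,0],180)[1],8,False)
E
```

```text
t 0.15 pinch(face) [-189.4  622.7  332.7] toolx deg 154.2 Z [-0.5   -0.001 -0.866] F [ 0.5  0.1 -0.4] T [-0.03 -0.01 -0.02] open 1.001 q [ 1.16  0.35  1.63 -0.    1.16 -0.  ]
shift [-176.9 -276.6 -119. ] rot [ -6.  -29.6 -22.1] rows>= 8.4 | per row/8 [-22.1 -34.6 -14.9] [-0.75 -3.7  -2.77]
```

```bash
python3 -m jog '0 -20 -32 -14 0 0 0;0 -20 -32 -14 0 0 0;0 -20 -32 -14 0 0 0;0 -20 -32 -14 0 0 0;0 -20 -32 -14 0 0 0'; python3 - <<'E'
from h import *
where(P0)
delta(tgt(P0,[-10,0,190],180)[0]+np.array([-100,100,60]),tgt(P0,[0,0,0],180)[1],8,True)
E
```

```text
clock: 0.57
eef_pos: [273.6, 385.1, 296.4]
tcp_rot: [-3.132, -0.002, 2.742]
contact_force: [0.3, -0.4, -0.6]
opening: 0.999
t 0.57 pinch(face) [-131.4  434.3  375. ] toolx deg 154.6 Z [-0.505 -0.008 -0.863] F [ 0.  -0.4 -0.6] T [-0.01 -0.03  0.03] open 0.999 q [ 0.95  0.05  1.86 -0.    1.24 -0.22]
shift [-225.6 -269.4   39.1] rot [ -6.3 -29.8 -21.7] rows>= 8.5 | per row/8 [-28.2 -33.7   4.9] [-0.79 -3.73 -2.71]
```

```bash
python3 -m jog '0 -12 -32 -12 0 0 0;0 -16 -34 -12 0 0 0;0 -16 -34 -10 0 0 -3;0 -16 -34 -10 0 0 -5;0 -16 -34 -5 0 0 -7'; python3 -m jog '0 -12 -34 0 0 0 -4;0 -8 -34 0 0 -5 -4;0 -8 -34 0 0 -6 0;0 0 -20 0 0 -7 0;0 0 0 0 0 -7 0'; python3 - <<'E'
from h import *
where(P0)
delta(*tgt(P0,[-10,0,190],180),5)
E
```

```text
clock: 0.98
eef_pos: [283.3, 199.3, 348.7]
tcp_rot: [-3.133, -0.002, 2.989]
contact_force: [0.7, -0.3, 0.6]
opening: 1.0
clock: 1.4
eef_pos: [307.0, 65.2, 353.4]
tcp_rot: [-3.124, 0.447, -3.14]
contact_force: [-0.4, 0.0, 0.1]
opening: 1.0
t 1.4 pinch(face) [-79.3 114.9 408.6] toolx deg -179.4 Z [-0.077 -0.013 -0.997] F [-0.2  0.   0.3] T [-0.    0.2   0.02] open 1.0 q [ 0.41 -0.58  2.25 -0.22  1.08 -1.09]
shift [ -86.1 -112.9  214.1] rot [-0.7 -4.4  0.6] rows>= 6.2 | per row/5 [-17.2 -22.6  42.8] [-0.14 -0.88  0.13]
```

```bash
python3 -m jog '0 -10 -30 10 0 -2 0;0 -15 -30 20 0 -2 0;0 -15 -28 25 0 0 0;0 -12 -24 30 0 0 0;0 0 0 0 0 0 0'; python3 - <<'E'
from h import *
from rig import optics
where(P0);I=optics.camera_info('wrist')
cv2.imwrite('pics/w1.png',optics.grab_frame('wrist')[:,:,::-1]);np.save('w1.npy',I,allow_pickle=True)
E
```

```text
clock: 1.82
eef_pos: [380.2, -16.6, 309.4]
tcp_rot: [-3.131, 0.517, -3.107]
contact_force: [-1.6, -0.4, -0.8]
opening: 0.997
t 1.82 pinch(face) [-38.4  33.3 333.5] toolx deg -177.8 Z [-0.007  0.011 -1.   ] F [-1.8 -0.4  0.1] T [ 0.01  0.28 -0.  ] open 0.997 q [-0.1  -0.44  2.31  0.08  0.76 -1.74]
```

View pics/w1.png

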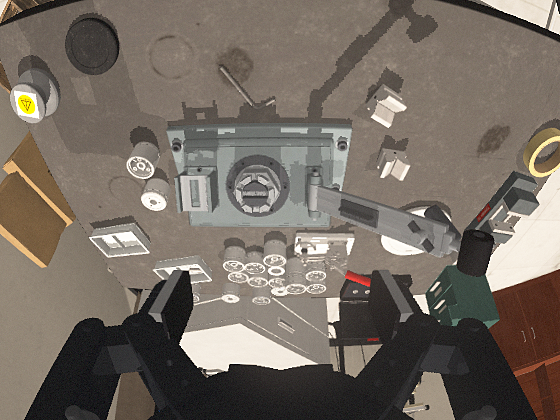

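```bash
python3 - <<'E'
import cv2
a=cv2.imread('pics/w1.png')[110:240,160:360];cv2.imwrite('pics/w1a.png',cv2.resize(a,None,fx=4,fy=4,interpolation=cv2.INTER_CUBIC))
a=cv2.imread('pics/w1.png')[160:290,300:500];cv2.imwrite('pics/w1b.png',cv2.resize(a,None,fx=4,fy=4,interpolation=cv2.INTER_CUBIC))
E
```

```text
(no output)
```

View pics/w1a.png

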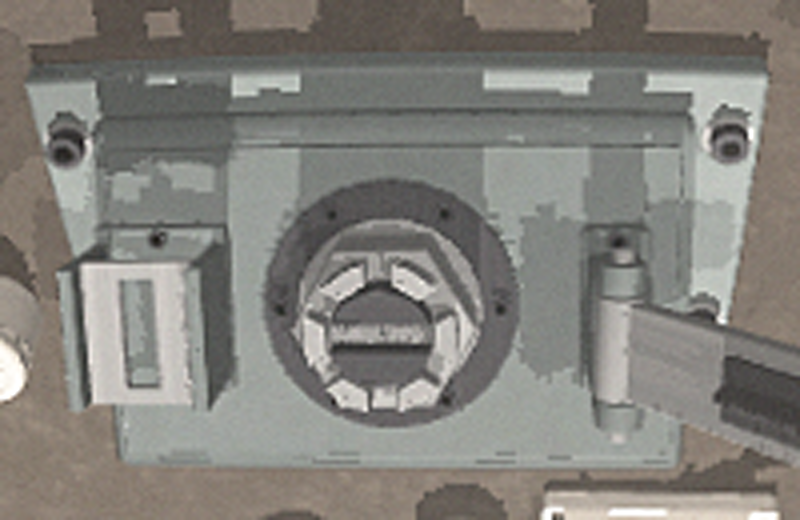

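View pics/w1b.png

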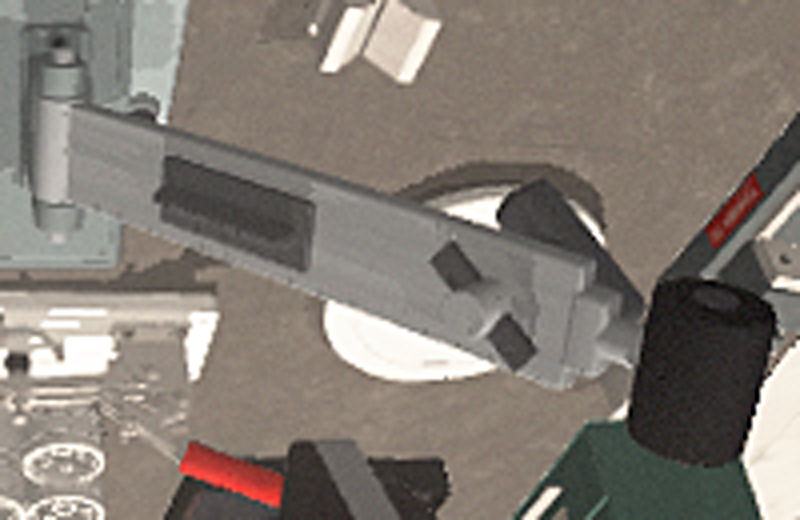

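```bash
cat > fit1.py <<'E'
from h import *
from rig import optics
S=optics.camera_info('scene');D=optics.camera_info('side');W=np.load('w1.npy',allow_pickle=True).item()
obs=[(W,[0,-83,40],(195.25,193),1),(W,[0,0,48],(255.5,194.25),1),(W,[0,78,60],(314.5,195),1),
(S,[0,-83,40],(314.2,234.7),0),(S,[0,0,48],(272.9,223.6),0),(D,[0,-83,40],(281.5,261.5),0),(D,[0,0,48],(281.9,232.3),0)]
for use in (0,1,2):
    o=[x for x in obs if use==0 or (use==1 and x[3]) or (use==2 and not x[3])]
    f=lambda p:np.concatenate([proj(c,fw((p[0],p[1],56,p[2]),v),w)-np.array(u) for c,v,u,w in o])
    r=least_squares(f,[570,-52,0.0]);print(r.x,r.fun.round(1))
E
python3 fit1.py
```

```text
[ 5.65559511e+02 -4.78239240e+01  5.90490151e-02] [-1.3  1.6 -2.   0.8 -0.2  1.8  1.  -0.7 -0.9  0.1 -0.2 -1.7 -4.5 -5.3]
[ 5.63014053e+02 -4.61841261e+01  6.32977691e-02] [-0.5  0.5 -0.8 -0.5  1.2  0.3]
[ 5.70669624e+02 -5.21497313e+01 -9.65543205e-03] [ 2.4  0.1  1.3 -1.7 -0.5 -0.4 -1.9 -4.4]
```

```bash
cat > rect.py <<'E'
import sys
from h import *
def rect(img,I,p,zf,ext,ppm,fish=True):
    x0,x1,y0,y1=ext  # face x up in picture, face y left
    H=int((x1-x0)*ppm);Wd=int((y1-y0)*ppm)
    Rm,t=face(p);T=np.linalg.inv(I['world_from_camera'])
    r_,c_=np.mgrid[0:H,0:Wd];v=np.stack([x1-r_/ppm,y1-c_/ppm,np.full(r_.shape,zf)],-1)
    q=(v@Rm.T+t)@T[:3,:3].T+T[:3,3]
    if fish:
        n=np.hypot(q[...,0],q[...,1])+1e-9;th=np.arctan2(n,q[...,2]);m=I['fx']*th/n
    else: m=I['fx']/q[...,2]
    return cv2.remap(img,(I['cx']+m*q[...,0]).astype(np.float32),(I['cy']+m*q[...,1]).astype(np.float32),cv2.INTER_CUBIC)
E
python3 - <<'E'
from h import *
from rect import rect
from rig import optics
p=(563,-46.2,56,0.0633)
W=np.load('w1.npy',allow_pickle=True).item()
a=rect(cv2.imread('pics/w1.png'),W,p,48,(-40,40,-40,40),5)
b=rect(cv2.imread('pics/scene0.png'),optics.camera_info('scene'),p,48,(-40,40,-40,40),5,False)
for i in (a,b):
    cv2.circle(i,(200,200),int(25.5*5),(0,0,255),1);cv2.line(i,(200,180),(200,220),(0,0,255),1);cv2.line(i,(180,200),(220,200),(0,0,255),1)
cv2.imwrite('pics/r1.png',np.hstack([a,b]))
E
```

```text
(no output)
```

View pics/r1.png

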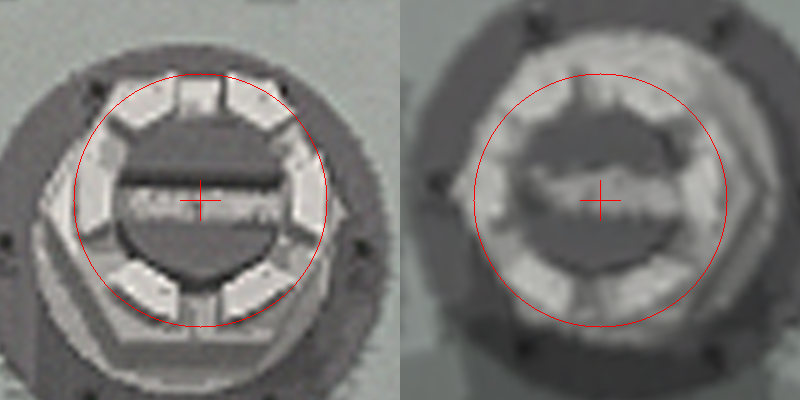

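```bash
echo "P1=(563,-46.2,56,0.0633)" >> h.py; python3 - <<'E'
from h import *
where(P1)
delta(*tgt(P1,[0,0,120],-150),5)
E
```

```text
t 1.87 pinch(face) [-29.8  42.9 329.8] toolx deg 178.5 Z [-0.008 -0.024 -1.   ] F [-0.5  0.4  0. ] T [ 0.01  0.23 -0.01] open 0.997 q [-0.09 -0.45  2.31  0.08  0.77 -1.73]
shift [-32.5 -36.5 210.6] rot [ -1.2  -0.8 -31.5] rows>= 5.2 | per row/5 [-6.5 -7.3 42.1] [-0.25 -0.15 -6.31]
```

```bash
python3 -m jog '0 -11 -12 30 0 0 0;0 -11 -12 35 0 0 -5;0 -7 -14 35 0 0 -7;0 0 0 35 0 0 -7;0 0 0 30 0 0 -7' 60; python3 -m jog '0 0 0 20 0 0 -5;0 0 0 0 0 0 0'; python3 - <<'E'
from h import *
where(P1)
delta(*tgt(P1,[0,0,80],-150),1)
from rig import optics
I=optics.camera_info('wrist')
cv2.imwrite('pics/w2.png',optics.grab_frame('wrist')[:,:,::-1]);np.save('w2.npy',I,allow_pickle=True)
E
```

```text
clock: 2.28
eef_pos: [492.2, -49.9, 192.7]
tcp_rot: [-2.88, 0.473, -2.6]
contact_force: [0.3, 0.8, 0.2]
opening: 1.001
clock: 2.45
eef_pos: [502.9, -47.3, 171.0]
tcp_rot: [-2.839, 0.442, -2.495]
contact_force: [-1.6, -0.3, -0.2]
opening: 0.999
t 2.45 pinch(face) [  5.4   3.2 148.3] toolx deg -150.1 Z [ 0.006 -0.024 -1.   ] F [-1.5 -0.2  0.7] T [0.02 0.24 0.02] open 0.999 q [-0.15  0.05  2.32  0.33  0.26 -2.6 ]
shift [ 5.7  2.  68.4] rot [-1.4 -0.4 -0.1] rows>= 1.6 | per row/1 [ 5.7  2.  68.4] [-1.38 -0.41 -0.14]
```

View pics/w2.png

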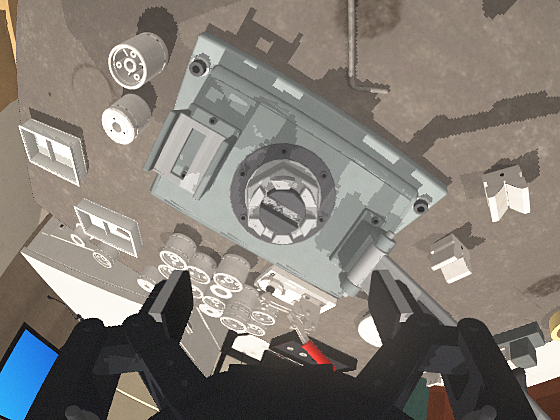

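```bash
python3 - <<'E'
from h import *
from rect import rect
W=np.load('w2.npy',allow_pickle=True).item()
a=rect(cv2.imread('pics/w2.png'),W,P1,48,(-50,50,-40,40),5)
cv2.circle(a,(200,250),int(25.5*5),(0,0,255),1);cv2.line(a,(200,230),(200,270),(0,0,255),1);cv2.line(a,(180,250),(220,250),(0,0,255),1)
b=rect(cv2.imread('pics/w2.png'),W,P1,40,(-50,50,-110,-55),5)
cv2.rectangle(b,(int((-55+89)*5*1),int((50-19.5)*5)),(int((-55+77)*5),int((50+19.5)*5)),(0,0,255),1)
cv2.imwrite('pics/r2.png',np.hstack([a,b]))
E
```

```text
(no output)
```

View pics/r2.png

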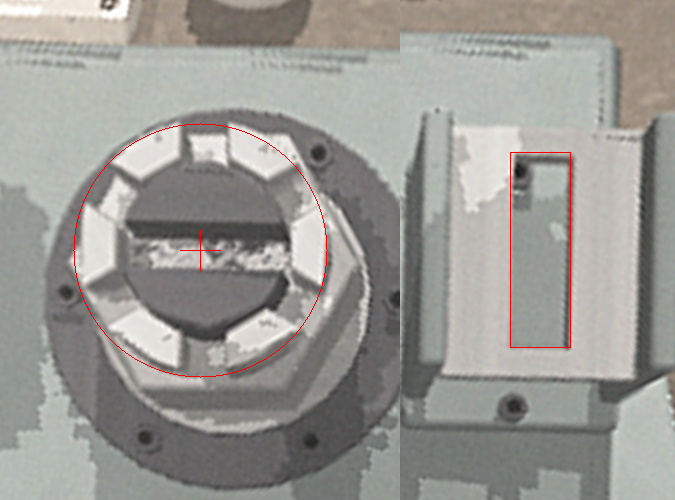

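```bash
python3 -m jog '0 6 2 25 -1.4 -0.4 0;0 0 0 25 0 0 0;0 0 0 18 0 0 0;0 0 0 0 0 0 0' 60;  python3 - <<'E'
from h import *
where(P1)
delta(*tgt(P1,[0,0,26],-150),1)
E
```

```text
clock: 2.83
eef_pos: [532.6, -41.5, 123.4]
tcp_rot: [-2.867, 0.463, -2.514]
contact_force: [-0.7, -1.0, 0.3]
opening: 0.999
t 2.83 pinch(face) [ 7.5  6.6 92.1] toolx deg -151.4 Z [ 0.01   0.001 -1.   ] F [-0.6 -1.   0.6] T [ 0.05  0.26 -0.01] open 0.999 q [-0.15  0.2   2.3   0.76  0.16 -3.01]
shift [10.5 -1.9 66. ] rot [-0.2  0.5 -1.4] rows>= 1.6 | per row/1 [10.5 -1.9 66. ] [-0.24  0.51 -1.41]
```

```bash
for i in 1; do python3 -m jog '0 0 0 -5 0 0 7;0 0 0 0 0 0 7;0 0 0 0 0 0 7;0 0 0 0 0 0 7;0 0 0 0 0 0 7' 60; python3 -m jog '0 0 0 0 0 0 7;0 0 0 0 0 0 7;0 0 0 0 0 0 7;0 0 0 0 0 0 7;0 0 0 0 0 0 7'; done;  python3 - <<'E'
from h import *
where(P1)
delta(*tgt(P1,[0,0,90],30),1)
E
```

```text
clock: 3.25
eef_pos: [529.6, -35.9, 137.8]
tcp_rot: [3.064, 0.537, 3.073]
contact_force: [-1.1, -0.0, 0.0]
opening: 1.003
clock: 3.67
eef_pos: [529.0, -31.0, 151.0]
tcp_rot: [2.737, 0.39, 2.39]
contact_force: [-0.3, 0.4, 0.2]
opening: 1.003
t 3.67 pinch(face) [ 18.4  17.  117.4] toolx deg 137.7 Z [ 0.031  0.016 -0.999] F [-0.1  0.4  0.3] T [-0.07  0.23  0.01] open 1.003 q [-0.14  0.14  2.3   0.65  0.2  -1.65]
shift [  2.7 -26.5  26.5] rot [  1.9  -1.3 107.7] rows>= 15.0 | per row/1 [  2.7 -26.5  26.5] [  1.93  -1.27 107.69]
```

```bash
python3 -m jog '0 0 -4 0 0 0 7;0 0 -4 0 0 0 7;0 0 -4 0 0 0 7;0 0 -4 0 0 0 7;0 0 -4 0 0 0 7' 60; python3 -m jog '0 0 0 0 0 0 7;0 0 0 0 0 0 7;0 0 0 0 0 0 7;0 0 0 0 0 0 7;0 0 0 0 0 0 7';  python3 - <<'E'
from h import *
where(P1)
delta(*tgt(P1,[0,0,90],30),1)
E
```

```text
clock: 4.08
eef_pos: [515.9, -37.7, 155.7]
tcp_rot: [2.578, 0.092, 1.821]
contact_force: [-1.0, -0.6, -0.9]
opening: 1.001
clock: 4.5
eef_pos: [513.8, -32.8, 167.7]
tcp_rot: [2.609, -0.248, 1.293]
contact_force: [-0.1, -0.1, 0.0]
opening: 0.999
t 4.5 pinch(face) [ 13.   15.9 139.5] toolx deg 66.2 Z [ 0.058  0.03  -0.998] F [-0.1 -0.1  0.1] T [-0.07  0.26  0.05] open 0.999 q [-0.17  0.08  2.33  0.75  0.23 -0.52]
shift [-23.2  -8.2  48.1] rot [ 1.3 -3.6 36.1] rows>= 5.1 | per row/1 [-23.2  -8.2  48.1] [ 1.35 -3.56 36.09]
```

```bash
python3 -m jog '0 -5 -1 4 0.3 -0.7 7;0 -5 -1 4 0.3 -0.7 7;0 -5 -1 4 0.3 -0.7 7;0 -5 0 4 0.3 -0.7 7;0 -5 0 4 0.3 -0.7 7' 60; python3 -m jog '0 0 0 20 0 0 2;0 0 0 10 0 0 0;0 0 0 0 0 0 0';  python3 - <<'E'
from h import *
where(P1)
delta(*tgt(P1,[0,0,70],30),1)
E
```

```text
clock: 4.92
eef_pos: [509.9, -46.4, 153.8]
tcp_rot: [2.855, -0.459, 0.663]
contact_force: [0.4, -0.3, -0.6]
opening: 1.0
clock: 5.17
eef_pos: [526.0, -42.9, 135.1]
tcp_rot: [2.875, -0.48, 0.614]
contact_force: [0.4, -0.1, 0.3]
opening: 0.999
t 5.17 pinch(face) [  7.3   5.4 105.5] toolx deg 27.7 Z [ 0.02   0.009 -1.   ] F [ 0.5 -0.1  0.1] T [-0.    0.3   0.01] open 0.999 q [-0.17  0.17  2.31  0.77  0.18  0.13]
shift [-10.2   1.3  35.3] rot [ 0.1 -1.3 -2.3] rows>= 0.9 | per row/1 [-10.2   1.3  35.3] [ 0.1  -1.28 -2.32]
```

```bash
python3 -m jog '0 -8 1 15 0 -1.3 -2.3;0 -3 0 15 0 0 0;0 0 0 8 0 0 0;0 0 0 0 0 0 0' 60;  python3 - <<'E'
from h import *
where(P1)
delta(*tgt(P1,[0,0,27],30),1)
E
```

```text
clock: 5.5
eef_pos: [539.1, -44.7, 106.4]
tcp_rot: [2.85, -0.455, 0.671]
contact_force: [-0.5, 0.8, 0.1]
opening: 0.997
t 5.5 pinch(face) [ 4.4  2.9 74.2] toolx deg 30.8 Z [ 0.011  0.004 -1.   ] F [-0.4  0.8  0.3] T [0.02 0.22 0.  ] open 0.997 q [-0.16  0.25  2.3   1.04  0.14 -0.19]
shift [-6.   0.1 47.1] rot [ 0.1 -0.6  0.8] rows>= 1.1 | per row/1 [-6.   0.1 47.1] [ 0.14 -0.65  0.84]
```

```bash
python3 -m jog '0 -6 0 15 0 -0.6 0.5;0 -2 0 15 0 0 0;0 -1 0 10 0 0 0;0 -1 0 6 0 0 0;0 0 0 0 0 0 0' 60;  python3 - <<'E'
from h import *
where(P1)
delta(*tgt(P1,[0,0,27],30),1)
E
```

```text
clock: 5.92
eef_pos: [556.9, -44.2, 76.8]
tcp_rot: [2.848, -0.464, 0.671]
contact_force: [-0.3, -0.2, -0.6]
opening: 1.001
t 5.92 pinch(face) [ 4.9  2.3 39.7] toolx deg 30.7 Z [ 0.019  0.007 -1.   ] F [-0.6 -0.2 -0.4] T [-0.01  0.24 -0.04] open 1.001 q [-0.15  0.34  2.28  1.69  0.12 -0.84]
shift [-6.  -0.7 12.6] rot [ 0.2 -1.2  0.7] rows>= 0.3 | per row/1 [-6.  -0.7 12.6] [ 0.21 -1.16  0.74]
```

```bash
python3 -m jog '0 -6 0 6 0 -1.2 0.5;0 -5 0 6 0 -1 0;0 -3 0 4 0 -1 0;0 0 0 2 0 0 0' 60;  python3 - <<'E'
from h import *
where(P1)
delta(*tgt(P1,[0,0,27],30),1)
E
```

```text
clock: 6.25
eef_pos: [558.3, -49.0, 63.3]
tcp_rot: [2.855, -0.424, 0.65]
contact_force: [0.4, 0.5, 0.2]
opening: 1.001
t 6.25 pinch(face) [-0.3 -2.2 27.4] toolx deg 30.3 Z [-0.017 -0.017 -1.   ] F [ 0.5  0.5 -0. ] T [-0.02  0.21 -0.03] open 1.001 q [-0.14  0.37  2.26  1.48  0.08 -0.62]
shift [ 1.8 -1.9  0.4] rot [0.3 1.3 0.3] rows>= 0.2 | per row/1 [ 1.8 -1.9  0.4] [0.34 1.34 0.33]
```

Within 2 mm. Correct it slightly, then close on the flats.

```bash
python3 -m jog '60 1 -1 0 0 1 0;120 0 0 0 0 0 0;255 0 0 0 0 0 0;255 0 0 0 0 0 0;255 0 0 0 0 0 0' 40; python3 -m jog '255 0 0 0 0 0 0;255 0 0 0 0 0 0;255 0 0 0 0 0 0' ;  python3 - <<'E'
from h import *
where(P1)
E
```

```text
clock: 6.67
eef_pos: [559.7, -46.0, 68.8]
tcp_rot: [2.851, -0.444, 0.659]
contact_force: [16.8, -1.0, -28.5]
opening: 0.631
clock: 6.92
eef_pos: [559.7, -46.1, 68.7]
tcp_rot: [2.853, -0.442, 0.658]
contact_force: [8.8, -1.0, -16.0]
opening: 0.631
t 6.92 pinch(face) [ 3.5  0.5 31.3] toolx deg 30.4 Z [-0.001 -0.006 -1.   ] F [ -0.5  -1.5 -18.2] T [-0.34  0.27 -0.02] open 0.631 q [-0.14  0.36  2.27  1.6   0.1  -0.74]
```

```bash
python3 -m jog '255 0 0 1.5 0 0 5;255 0 0 1 0 0 6;255 0 0 1 0 0 6;255 0 0 1 0 0 5' ;  python3 - <<'E'
from h import *
where(P1)
delta(*tgt(P1,[0,0,31],0),1)
E
```

```text
clock: 7.25
eef_pos: [560.0, -46.6, 68.7]
tcp_rot: [3.055, -0.518, 0.22]
contact_force: [-5.0, -2.1, 2.7]
opening: 0.63
t 7.25 pinch(face) [ 3.7 -0.  31.2] toolx deg 7.8 Z [ 0.001 -0.009 -1.   ] F [-3.1 -1.8  4.9] T [-0.23  0.49  0.15] open 0.63 q [-0.14  0.36  2.27  1.64  0.09 -0.38]
shift [-3.7 -0.7  0.2] rot [ 0.5 -0.   7.8] rows>= 1.1 | per row/1 [-3.7 -0.7  0.2] [ 0.49 -0.03  7.79]
```

```bash
python3 -m jog '255 0 0 0.5 0 0 4;255 0 0 0.5 0 0 3.5;255 0 0 0 0 0 0' ;  python3 - <<'E'
from h import *
where(P1)
delta(*tgt(P1,[0,0,31],0),1)
from rig import optics
I=optics.camera_info('wrist')
cv2.imwrite('pics/w3.png',optics.grab_frame('wrist')[:,:,::-1]);np.save('w3.npy',I,allow_pickle=True)
E
```

```text
clock: 7.5
eef_pos: [559.9, -46.8, 68.8]
tcp_rot: [3.136, -0.524, 0.056]
contact_force: [13.0, -1.4, -25.0]
opening: 0.63
t 7.5 pinch(face) [ 3.7 -0.2 31.4] toolx deg -0.4 Z [ 0.    -0.009 -1.   ] F [ -1.3  -2.2 -28.1] T [-0.13  0.26 -0.11] open 0.63 q [-0.14  0.36  2.27  1.62  0.09 -0.22]
shift [-3.7 -0.4  0.4] rot [ 0.5 -0.  -0.4] rows>= 0.1 | per row/1 [-3.7 -0.4  0.4] [ 0.53 -0.02 -0.38]
```

View pics/w3.png

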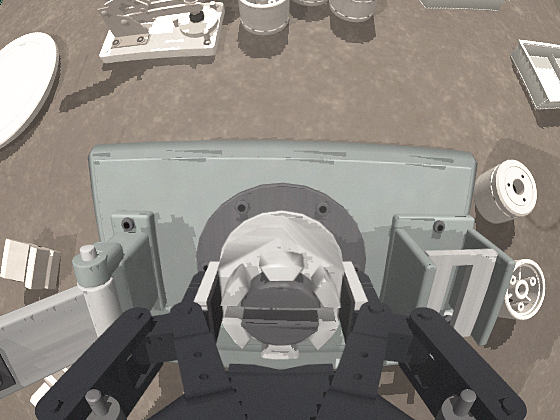

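```bash
python3 -m jog '255 0 0 1 0 0 0;0 0 0 1 0 0 0;0 0 0 1 0 0 0;0 0 0 0 0 0 0;0 0 0 0 0 0 0' ; python3 -m jog '0 0 0 -15 0 0 0;0 0 0 -25 0 0 0;0 0 0 -30 0 0 0;0 0 0 -30 0 0 0;0 0 0 0 0 0 0'; python3 - <<'E'
from h import *
from rect import rect
where(P1)
from rig import optics
I=optics.camera_info('wrist')
im=optics.grab_frame('wrist')[:,:,::-1].copy();cv2.imwrite('pics/w4.png',im)
a=rect(im,I,P1,48,(-40,40,-40,40),5)
cv2.circle(a,(200,200),int(25.5*5),(0,0,255),1);cv2.line(a,(0,200),(400,200),(0,0,255),1)
cv2.imwrite('pics/r4.png',a)
E
```

```text
clock: 7.97
eef_pos: [561.8, -46.1, 69.3]
tcp_rot: [3.134, -0.527, 0.062]
contact_force: [-0.2, -0.7, 0.1]
opening: 0.999
clock: 8.38
eef_pos: [539.3, -43.7, 113.8]
tcp_rot: [-3.139, -0.533, 0.063]
contact_force: [0.9, 0.1, -0.4]
opening: 0.999
t 8.38 pinch(face) [ 8.3  4.  80.5] toolx deg 0.0 Z [ 0.01   0.003 -1.   ] F [ 0.6 -0.  -0.8] T [0.04 0.21 0.08] open 0.999 q [-0.16  0.24  2.29  0.89  0.15  0.5 ]
```

View pics/r4.png

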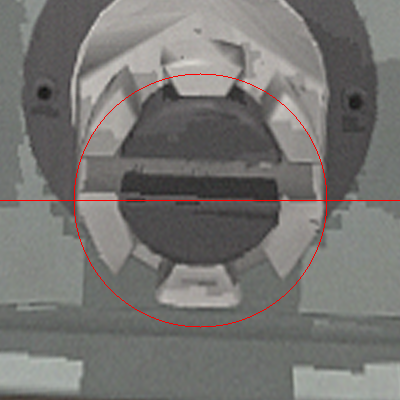

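View pics/w4.png

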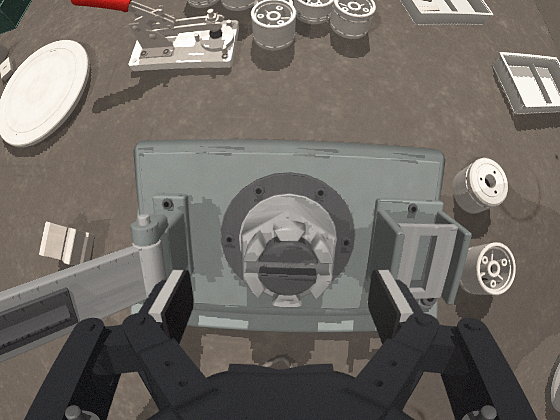

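```bash
python3 - <<'E'
from h import *
from rig import optics
S=optics.camera_info('scene');D=optics.camera_info('side');W=np.load('w1.npy',allow_pickle=True).item()
g=[(S,(78/2.95+100,115/2.95+150),0),(D,(64/2.6+210,48/2.6+90),0),(W,(476.2,252.5),1)]
for G in (g,g[:2],g[2:]):
    k=least_squares(lambda k:np.concatenate([proj(c,fw(P1,bar(k[0],216)),w)-np.array(u) for c,u,w in G]),[2.3]);print(k.x,k.fun.round(1))
k=k.x[0];print(bar(k,216),fw(P1,bar(k,216)))
print('handle',bar(k,161,44))
E
```

```text
[2.19875781] [ 0.3  4.2 -4.8 -0.4 -0.3 -4.2]
[2.24748163] [-2.8  3.3 -2.9  0.2]
[2.17997525] [-2.1 -2.9]
[  0.         201.59396322 231.14551153] [434.90633293 147.6793448  256.17788496]
handle [  0.         206.20847493 160.86246748]
```

```bash
python3 -m jog '0 -2 0 -41 0 0 0;0 0 0 -41 0 0 -7;0 0 0 -41 0 0 -7;0 0 0 -41 0 0 -7;0 0 0 -30 0 0 -7' ; python3 -m jog '0 0 0 0 0 0 -7;0 0 0 0 0 0 -7;0 0 0 0 0 0 -7;0 0 0 0 0 0 -7;0 0 0 0 0 0 -7'; python3 - <<'E'
from h import *
where(P1)
delta(*tgt(P1,[0,100,300],90,30),8)
E
```

```text
clock: 8.85
eef_pos: [450.9, -47.0, 258.1]
tcp_rot: [2.893, -0.469, 0.608]
contact_force: [1.3, -0.4, 0.1]
opening: 1.001
clock: 9.27
eef_pos: [454.0, -43.4, 267.4]
tcp_rot: [2.653, -0.255, 1.239]
contact_force: [0.8, -0.3, -1.1]
opening: 0.997
t 9.27 pinch(face) [ 11.2   9.3 256.1] toolx deg 63.3 Z [ 0.022  0.025 -0.999] F [ 0.1 -0.4 -1.3] T [-0.03  0.3   0.03] open 0.997 q [-0.23 -0.22  2.29  0.33  0.57 -0.06]
shift [ 85.2 -54.8 -44.1] rot [  7.9  27.8 -25.8] rows>= 5.4 | per row/8 [10.7 -6.8 -5.5] [ 0.98  3.47 -3.23]
```

```bash
python3 -m jog '0 0 0 -10 0 0 -7;0 0 0 -10 0 0 -7;0 0 0 -10 0 0 -7;0 10 0 0 0 0 -6;0 10 0 0 0 7 0' ; python3 -m jog '0 10 0 0 0 7 0;0 10 0 0 0 7 0;0 10 0 0 0 7 0;0 0 0 0 0 0 0'; python3 - <<'E'
from h import *
where(P1)
delta(*tgt(P1,[0,162,300],90,30),5)
E
```

```text
clock: 9.68
eef_pos: [437.4, -22.1, 291.7]
tcp_rot: [2.598, -0.086, 1.723]
contact_force: [-0.0, 0.8, -0.9]
opening: 1.002
clock: 10.02
eef_pos: [436.6, 11.5, 302.0]
tcp_rot: [2.526, -0.384, 1.938]
contact_force: [-0.4, 0.1, 0.1]
opening: 1.001
t 10.02 pinch(face) [ 16.6  56.9 290.9] toolx deg 93.4 Z [ 0.019  0.465 -0.885] F [-0.3  0.1  0.3] T [-0.25  0.18  0.16] open 1.001 q [-0.5  -0.12  2.21  0.83  1.05 -1.17]
shift [ 98.8 -12.5  40.5] rot [1.  2.3 3.1] rows>= 2.6 | per row/5 [19.8 -2.5  8.1] [0.21 0.46 0.61]
```

```bash
python3 -m jog '0 25 -3 10 0 0.6 0.8;0 25 -3 10 0 0.6 0.8;0 25 -3 10 0 0.6 0.8;0 25 -3 10 0 0.6 0.8;0 0 0 0 0 0 0' ; python3 - <<'E'
from h import *
where(P1)
from rig import optics
I=optics.camera_info('wrist')
im=optics.grab_frame('wrist')[:,:,::-1].copy();cv2.imwrite('pics/w5.png',im)
cv2.imwrite('pics/s5.png',optics.grab_frame('side')[:,:,::-1][60:320,150:400])
delta(*tgt(P1,bar(2.2,216),90,30),5)
for k in (2.15,2.2,2.25,2.3): print(k,proj(I,fw(P1,bar(k,216)),True))
E
```

```text
clock: 10.43
eef_pos: [416.4, 117.0, 304.6]
tcp_rot: [2.53, -0.449, 1.897]
contact_force: [-0.6, -0.4, -0.2]
opening: 0.998
t 10.43 pinch(face) [  5.9 162.9 299.6] toolx deg 89.1 Z [ 0.032  0.492 -0.87 ] F [-0.7 -0.4  0.2] T [-0.2   0.25  0.16] open 0.998 q [-0.23 -0.23  2.3   0.88  0.9  -0.92]
shift [  4.  -10.2  83. ] rot [ 1.8  0.6 -0.7] rows>= 2.0 | per row/5 [ 0.8 -2.  16.6] [ 0.37  0.12 -0.13]
2.15 [268.17654009 236.37594975]
2.2 [268.03844153 224.31114475]
2.25 [267.94053085 213.57404304]
2.3 [267.87745754 204.13139353]
```

View pics/w5.png

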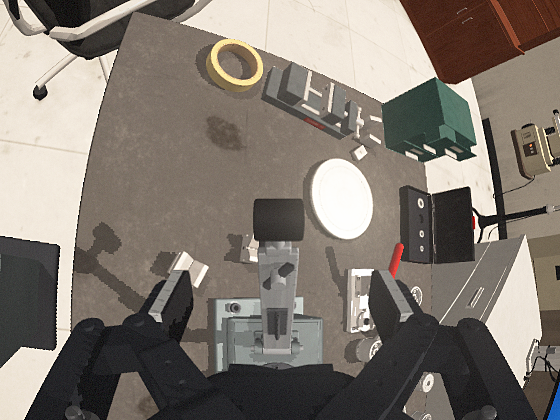

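View pics/s5.png

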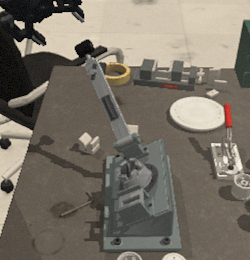

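```bash
echo "P2=(567,-46,56,0.0633)" >> h.py; python3 -m jog '0 2 -1 25 0 0 0;0 2 -1 25 0 0 0;0 0 0 20 0 0 0;0 0 0 10 0 0 0;0 0 0 0 0 0 0' ; python3 - <<'E'
from h import *
where(P2)
from rig import optics
im=optics.grab_frame('wrist')[:,:,::-1].copy();cv2.imwrite('pics/w6.png',im)
delta(*tgt(P2,bar(2.21,216),90,30),5)
E
```

```text
clock: 10.95
eef_pos: [456.0, 156.7, 246.6]
tcp_rot: [2.518, -0.432, 1.894]
contact_force: [-0.8, 0.8, -0.7]
opening: 1.001
t 10.95 pinch(face) [  9.7 200.4 230.4] toolx deg 89.5 Z [ 0.044  0.479 -0.877] F [-1.   0.8 -0.2] T [-0.18  0.23  0.09] open 1.001 q [-0.06 -0.07  2.33  1.06  0.66 -1.04]
shift [  4.5 -10.9   6. ] rot [ 2.6  1.3 -0.4] rows>= 0.4 | per row/5 [ 0.9 -2.2  1.2] [ 0.51  0.27 -0.08]
```

View pics/w6.png

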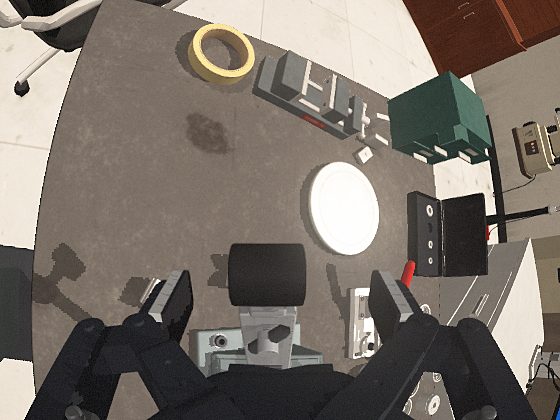

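```bash
python3 - <<'E'
from h import *
from rig import optics,r
I=optics.camera_info('wrist');s=r.sense();M=R.from_euler('xyz',s['tcp_rot']).as_matrix()
for x in (0,5):
  for z in (-18.7,-13,-8,0): print(x,z,proj(I,s['eef_pos']+M@np.array([x,0,z]),True).round(0))
print(proj(I,s['eef_pos']+M@np.array([0,-6,-18.7]),True).round(0))
E
```

```text
0 -18.7 [281. 294.]
0 -13 [281. 287.]
0 -8 [281. 282.]
0 0 [281. 274.]
5 -18.7 [281. 285.]
5 -13 [281. 278.]
5 -8 [281. 273.]
5 0 [281. 265.]
[267. 294.]
```

```bash
python3 -m jog '0 3 -4 3 1.3 0.6 0;0 3 -4 3 1.3 0.6 0;0 0 -1 1 0 0 0;0 0 0 0 0 0 0' ; python3 - <<'E'
from h import *
where(P2)
delta(*tgt(P2,bar(2.21,216),90,30),5)
E
```

```text
clock: 11.33
eef_pos: [450.1, 163.3, 240.9]
tcp_rot: [2.559, -0.449, 1.906]
contact_force: [0.3, 0.1, 0.0]
opening: 0.997
t 11.33 pinch(face) [  2.9 207.  228.1] toolx deg 89.5 Z [-0.002  0.497 -0.868] F [ 0.3  0.1 -0.1] T [-0.21  0.27  0.09] open 0.997 q [-0.06 -0.05  2.32  1.02  0.7  -1.01]
shift [-0.4 -2.9  0.6] rot [-0.1  0.2 -0.4] rows>= 0.1 | per row/5 [-0.1 -0.6  0.1] [-0.02  0.04 -0.08]
```

```bash
python3 -m jog '255 0 -1 0 0 0 0;255 0 -1 0 0 0 0;255 0 0 0 0 0 0;255 0 0 0 0 0 0;255 0 0 0 0 0 0' 40; python3 -m jog '255 0 0 0 0 0 0;255 0 0 0 0 0 0'; python3 - <<'E'
from h import *
where(P2)
from rig import optics
im=optics.grab_frame('wrist')[:,:,::-1].copy();cv2.imwrite('pics/w7.png',im)
E
```

```text
clock: 11.75
eef_pos: [450.1, 162.2, 242.3]
tcp_rot: [2.554, -0.448, 1.905]
contact_force: [6.0, 2.4, 2.3]
opening: 0.387
clock: 11.92
eef_pos: [450.3, 162.1, 242.5]
tcp_rot: [2.554, -0.448, 1.905]
contact_force: [2.3, 1.9, -2.8]
opening: 0.388
t 11.92 pinch(face) [  3.7 205.8 229.4] toolx deg 89.5 Z [ 0.005  0.496 -0.868] F [ 0.7  1.7 -3.6] T [-0.27  0.28 -0.12] open 0.388 q [-0.06 -0.05  2.32  1.02  0.7  -1.01]
```

View pics/w7.png

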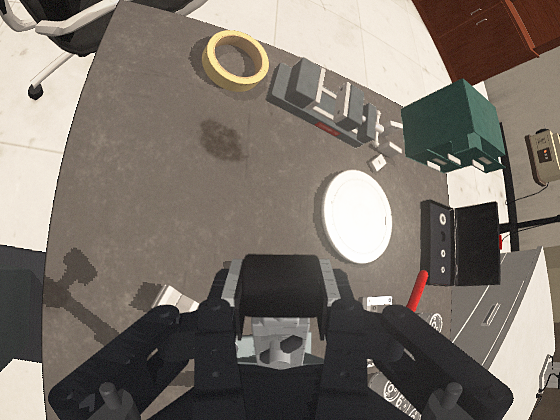

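```bash
cat >> h.py <<'E'
def arc(p,n=5,s=25,rad=217):
    from rig import r
    S=r.sense();Rm,t=face(p);M0=R.from_euler('xyz',S['tcp_rot']).as_matrix()
    g=Rm.T@(S['eef_pos']+M0@np.array([0,0,r.pinch_z])-t);k=np.arctan2(g[2]-54,78-g[1]);print('k',round(float(k),3),'rad',round(float(np.hypot(g[2]-54,78-g[1])),1))
    q=g
    for i in range(n):
        k-=s/rad;nx=np.array([g[0],78-rad*np.cos(k),54+rad*np.sin(k)]);print((M0.T@Rm@(nx-q)).round(1),round(float(k),3));q=nx
E
python3 -m jog '255 -11 0 -22 0 0 0;255 -14 0 -21 0 0 0;255 -16 0 -19 0 0 0;255 -18 0 -17 0 0 0' 40; python3 - <<'E'
from h import *
where(P2);arc(P2)
E
```

```text
clock: 12.3
eef_pos: [434.2, 71.3, 275.6]
tcp_rot: [2.556, -0.45, 1.907]
contact_force: [11.5, 2.1, -12.8]
opening: 0.389
t 12.3 pinch(face) [  1.4 116.1 269. ] toolx deg 89.5 Z [ 0.     0.498 -0.867] F [  3.6   1.4 -16.9] T [-0.89 -0.44 -0.66] open 0.389 q [-0.36 -0.11  2.27  0.89  0.95 -1.09]
k 1.746 rad 218.3
[-20.9   0.2 -13.9] 1.631
[-21.6   0.2 -12.5] 1.516
[-22.9   0.2  -9.9] 1.401
[-23.9   0.2  -7.2] 1.285
[-24.6   0.2  -4.4] 1.17
```

Tracking the arc well. I'll continue.

```bash
python3 -m jog '255 -21 0 -13 0 0 0;255 -21.5 0 -11.5 0 0 0;255 -23 0 -9 0 0 0;255 -24 0 -6.5 0 0 0;255 -24.5 0 -4 0 0 0' ; python3 - <<'E'
from h import *
where(P2);arc(P2)
E
```

```text
clock: 12.72
eef_pos: [446.5, -49.4, 261.7]
tcp_rot: [2.552, -0.46, 1.917]
contact_force: [5.6, 6.1, -2.4]
opening: 0.39
t 12.72 pinch(face) [ -1.5  -5.3 254.5] toolx deg 89.6 Z [ 0.001  0.509 -0.861] F [ 4.   5.8 -5.1] T [ 0.43 -0.39 -0.38] open 0.39 q [-0.65  0.05  2.17  0.84  1.11 -1.32]
k 1.177 rad 217.1
[-24.9   0.1  -2. ] 1.062
[-25.    0.1   0.8] 0.947
[-24.7   0.1   3.7] 0.832
[-24.1   0.1   6.5] 0.716
[-23.2   0.1   9.2] 0.601
```

```bash
python3 -m jog '255 -25 1 -2 0 0 0;255 -25 1 1 0 0 0;255 -24.5 1 4 0 0 0;255 -24 1 6.5 0 0 0;255 -23 1 9 0 0 0' ; python3 - <<'E'
from h import *
where(P2);arc(P2)
E
```

```text
clock: 13.13
eef_pos: [489.8, -144.1, 192.3]
tcp_rot: [2.557, -0.467, 1.922]
contact_force: [-2.0, 2.5, 0.2]
opening: 0.388
t 13.13 pinch(face) [  -3.8 -102.7  175.6] toolx deg 89.6 Z [-0.007  0.517 -0.856] F [-1.4  2.6  1.1] T [0.6  0.06 0.02] open 0.388 q [-0.75  0.31  2.04  0.84  1.09 -1.48]
k 0.593 rad 217.8
[-21.7   0.2  12.6] 0.477
[-20.5   0.2  14.3] 0.362
[-18.7   0.2  16.5] 0.247
[-16.7   0.2  18.6] 0.132
[-14.5   0.2  20.4] 0.016
```

```bash
python3 -m jog '255 -21.5 0.5 12.5 0 0 0;255 -20.5 0.5 14.5 0 0 0;255 -18.5 0.5 16.5 0 0 0;255 -8 0 9 0 0 0;255 0 0 0 0 0 0' ; python3 - <<'E'
from h import *
where(P2);arc(P2,5,12)
from rig import optics
cv2.imwrite('pics/w8.png',optics.grab_frame('wrist')[:,:,::-1])
cv2.imwrite('pics/s8.png',cv2.resize(optics.grab_frame('side')[:,:,::-1][100:330,180:400],None,fx=2.5,fy=2.5))
E
```

```text
clock: 13.55
eef_pos: [534.6, -177.7, 116.3]
tcp_rot: [2.558, -0.47, 1.92]
contact_force: [1.5, -0.7, 3.6]
opening: 0.389
t 13.55 pinch(face) [  -4.9 -139.    88.5] toolx deg 89.4 Z [-0.007  0.518 -0.856] F [ 3.1 -0.8  2.4] T [ 0.33 -0.49 -0.27] open 0.389 q [-0.74  0.5   1.95  0.9   1.02 -1.57]
k 0.158 rad 219.8
[-5.4  0.1 11.2] 0.103
[-7.   0.1  9.8] 0.047
[-6.4  0.1 10.1] -0.008
[-5.8  0.1 10.5] -0.063
[-5.3  0.1 10.8] -0.119
```

View pics/w8.png

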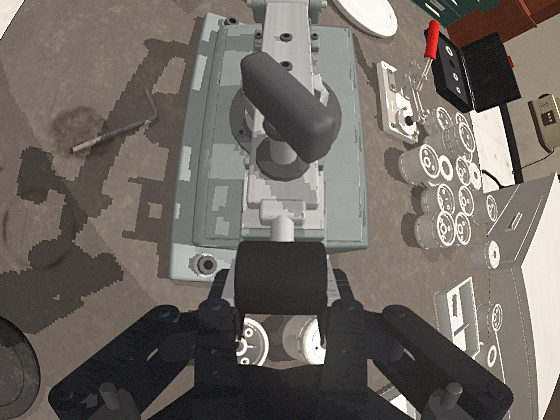

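View pics/s8.png

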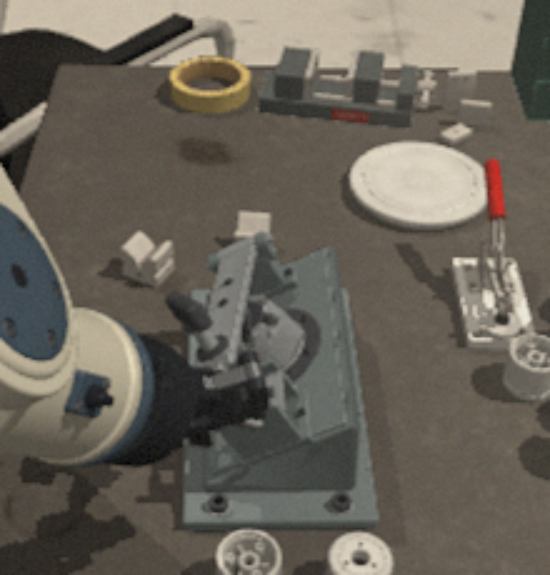

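```bash
python3 -m jog '255 -5.5 0 11 0 0 0;255 -6.5 0 10 0 0 0;255 -5 0 8 0 0 0;255 -2 0 4 0 0 0;255 0 0 0 0 0 0' ; python3 - <<'E'
from h import *
where(P2);arc(P2,3,6)
E
```

```text
clock: 14.07
eef_pos: [553.0, -179.5, 84.8]
tcp_rot: [2.559, -0.459, 1.918]
contact_force: [2.3, -1.4, -1.8]
opening: 0.388
t 14.07 pinch(face) [  -4.9 -141.8   52.2] toolx deg 89.7 Z [-0.007  0.509 -0.861] F [ 1.  -1.6 -2.6] T [-0.3  -0.1  -0.27] open 0.388 q [-0.72  0.57  1.93  0.93  0.97 -1.6 ]
k -0.008 rad 219.9
[-0.5  0.   6.7] -0.036
[-2.8  0.   5.3] -0.063
[-2.6  0.   5.4] -0.091
```

```bash
python3 -m jog '255 -2 0 3.5 0 0 0;255 -1.5 0 3 0 0 0;255 -1.5 0 3 0 0 0' ; python3 - <<'E'
from h import *
where(P2)
from rig import optics
cv2.imwrite('pics/w9.png',optics.grab_frame('wrist')[:,:,::-1])
E
```

```text
clock: 14.32
eef_pos: [558.2, -179.0, 75.8]
tcp_rot: [2.559, -0.457, 1.918]
contact_force: [-2.4, -1.6, 1.5]
opening: 0.392
t 14.32 pinch(face) [  -4.9 -141.6   41.9] toolx deg 89.8 Z [-0.007  0.508 -0.861] F [-1.4 -1.5  2.6] T [-0.06  0.17  0.06] open 0.392 q [-0.71  0.59  1.93  0.94  0.96 -1.61]
```

View pics/w9.png

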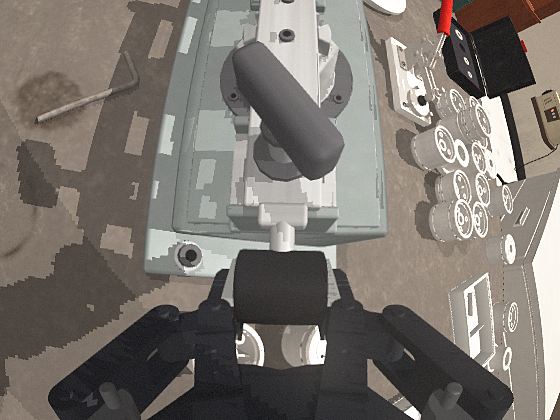

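```bash
python3 - <<'E'
from h import *
from rig import optics
S=optics.grab_frame('scene')[:,:,::-1];D=optics.grab_frame('side')[:,:,::-1]
cv2.imwrite('pics/sc9.png',cv2.resize(S[150:300,180:380],None,fx=4,fy=4,interpolation=cv2.INTER_CUBIC))
cv2.imwrite('pics/si9.png',cv2.resize(D[180:310,230:350],None,fx=4.5,fy=4.5,interpolation=cv2.INTER_CUBIC))
E
```

```text
(no output)
```

View pics/sc9.png

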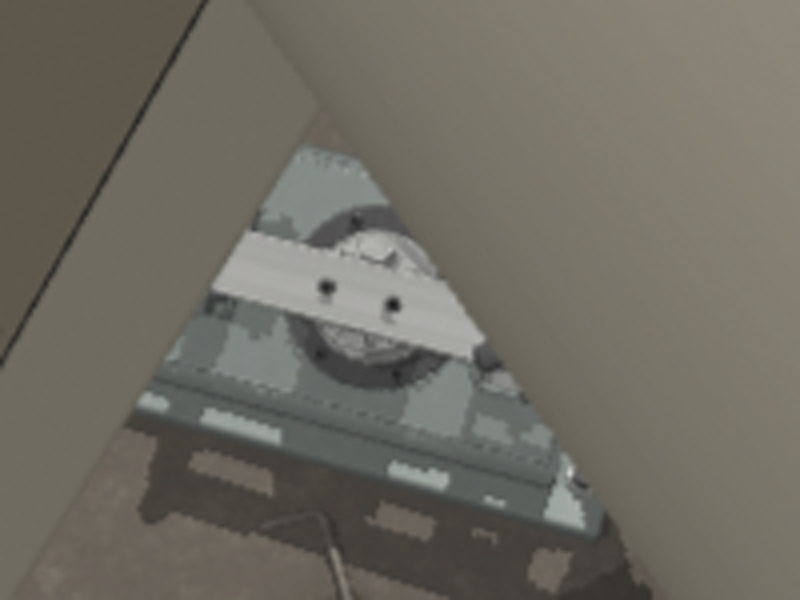

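View pics/si9.png

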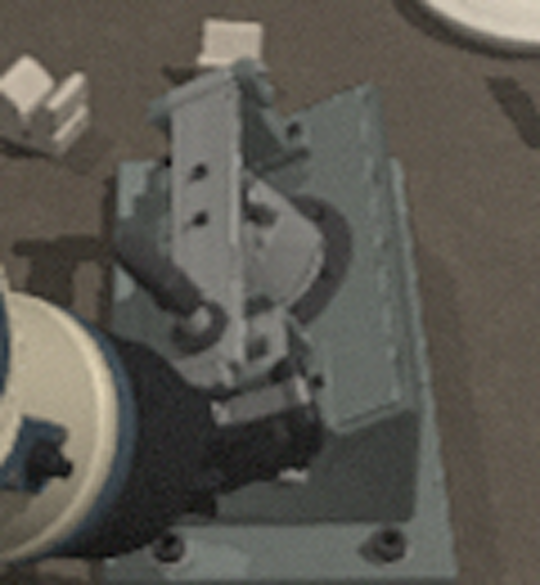

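```bash
for i in 1; do python3 -m jog '255 -2 0 4 0 0 0'; done; python3 - <<'E'
from h import *
where(P2)
E
python3 -m jog '255 0 0 0 0 0 0'; python3 - <<'E'
from h import *
from rig import optics
where(P2)
I=optics.camera_info('wrist')
cv2.imwrite('pics/w10.png',optics.grab_frame('wrist')[:,:,::-1])
for k in (0,0.03,0.06,.1,.15):
    print(k,[proj(I,fw(P2,bar(k,s,n)+np.array([x,0,0])),True).round(0) for s,n,x in ((161,51,0),(216,0,0),(216,0,17),(216,0,-17))])
E
```

```text
clock: 14.55
eef_pos: [560.4, -178.6, 72.0]
tcp_rot: [2.559, -0.456, 1.918]
contact_force: [-4.3, -7.3, 6.6]
opening: 0.384
t 14.55 pinch(face) [  -4.8 -141.4   37.5] toolx deg 89.8 Z [-0.007  0.507 -0.862] F [-0.8 -7.   8.1] T [ 0.09  0.04 -0.08] open 0.384 q [-0.71  0.59  1.92  0.95  0.95 -1.62]
clock: 14.63
eef_pos: [560.3, -178.6, 72.2]
tcp_rot: [2.559, -0.457, 1.919]
contact_force: [-1.3, -3.4, -0.2]
opening: 0.391
t 14.63 pinch(face) [  -4.8 -141.4   37.6] toolx deg 89.8 Z [-0.007  0.508 -0.861] F [-1.4 -3.3  0.5] T [-0.21  0.08 -0.16] open 0.391 q [-0.71  0.59  1.92  0.95  0.95 -1.62]
0 [array([296.,  95.]), array([292., 288.]), array([334., 287.]), array([250., 288.])]
0.03 [array([296.,  81.]), array([293., 288.]), array([337., 288.]), array([248., 288.])]
0.06 [array([297.,  66.]), array([293., 288.]), array([340., 287.]), array([246., 288.])]
0.1 [array([297.,  44.]), array([294., 287.]), array([344., 286.]), array([244., 287.])]
0.15 [array([298.,  14.]), array([295., 284.]), array([350., 283.]), array([239., 283.])]
```

View pics/w10.png

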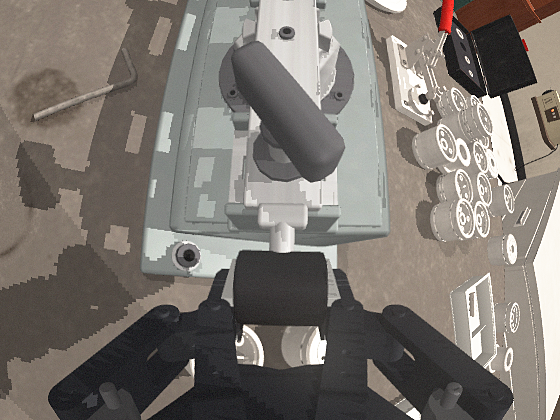

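```bash
python3 -m jog '0 0 0 0 0 0 0;0 0 0 0 0 0 0;0 3 0 -5 0 0 0;0 4 0 -6 0 0 0;0 0 0 0 0 0 0'; python3 - <<'E'
from h import *
from rig import optics
where(P2)
I=optics.camera_info('wrist')
cv2.imwrite('pics/w11.png',optics.grab_frame('wrist')[:,:,::-1])
for k in (0,0.03,0.06,.1):
    print(k,[proj(I,fw(P2,bar(k,s,n)+np.array([x,0,0])),True).round(0) for s,n,x in ((161,51,0),(216,0,0),(216,0,17),(216,0,-17))])
delta(*tgt(P2,[-3,-138,52],90,30),1)
E
```

```text
clock: 15.1
eef_pos: [551.9, -175.6, 83.6]
tcp_rot: [2.56, -0.461, 1.922]
contact_force: [0.7, -1.4, 0.5]
opening: 0.998
t 15.1 pinch(face) [  -6.2 -138.    51.6] toolx deg 89.8 Z [-0.01   0.513 -0.859] F [ 0.7 -1.5  0.1] T [-0.2   0.15  0.19] open 0.998 q [-0.71  0.57  1.94  0.93  0.97 -1.6 ]
0 [array([298., 126.]), array([294., 294.]), array([332., 294.]), array([256., 294.])]
0.03 [array([299., 115.]), array([295., 295.]), array([335., 294.]), array([255., 295.])]
0.06 [array([299., 102.]), array([295., 295.]), array([337., 294.]), array([253., 295.])]
0.1 [array([300.,  84.]), array([296., 294.]), array([341., 294.]), array([251., 294.])]
shift [ 0.2  3.4 -0.6] rot [-0.6 -0.8 -0.2] rows>= 0.1 | per row/1 [ 0.2  3.4 -0.6] [-0.55 -0.82 -0.16]
```

View pics/w11.png

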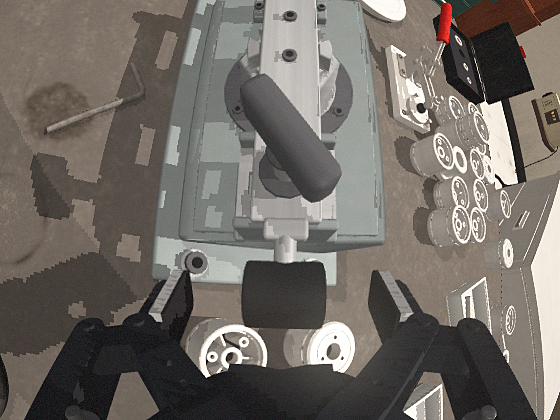

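```bash
python3 -m jog '255 0 1.5 0 0 0 0;255 0 0 0 0 0 0;255 0 0 0 0 0 0;255 0 0 0 0 0 0;255 0 0 0 0 0 0' 100; python3 -m jog '255 0 0 0 0 0 0;255 -1 0 2 0 0 0;255 -1 0 2 0 0 0' ; python3 - <<'E'
from h import *
where(P2)
E
python3 -m jog '255 -1 0 2 0 0 0;255 -1.5 0 3 0 0 0;255 -1.5 0 3 0 0 0' ; python3 - <<'E'
from h import *
where(P2)
E
```

```text
clock: 15.57
eef_pos: [553.2, -175.8, 84.5]
tcp_rot: [2.561, -0.461, 1.921]
contact_force: [-9.4, -4.8, 5.3]
opening: 0.385
clock: 15.82
eef_pos: [553.6, -175.6, 83.8]
tcp_rot: [2.558, -0.465, 1.923]
contact_force: [-32.8, -15.2, 38.9]
opening: 0.383
t 15.82 pinch(face) [  -4.6 -138.2   50.9] toolx deg 89.8 Z [-0.008  0.515 -0.857] F [ -9.7 -13.1  50.6] T [2.03 1.1  0.29] open 0.383 q [-0.71  0.57  1.93  0.93  0.97 -1.6 ]
clock: 16.07
eef_pos: [553.8, -175.4, 83.8]
tcp_rot: [2.551, -0.47, 1.93]
contact_force: [-37.3, -15.2, 46.1]
opening: 0.383
t 16.07 pinch(face) [  -4.6 -138.1   50.7] toolx deg 89.9 Z [-0.004  0.523 -0.853] F [-10.1 -12.8  59. ] T [2.18 1.91 0.22] open 0.383 q [-0.72  0.58  1.93  0.94  0.98 -1.61]
```

```bash
python3 -m jog '0 0 0 0 0 0 0;0 0 0 -1 0 0 0;0 0 0 0 0 0 0;0 5 0 -20 0 0 0;0 8 0 -30 0 0 0'; python3 -m jog '0 0 0 -35 0 -7 0;0 0 0 -25 0 -7 0;0 0 0 0 0 0 0'; python3 - <<'E'
from h import *
from rect import rect
from rig import optics
where(P2)
I=optics.camera_info('wrist');im=optics.grab_frame('wrist')[:,:,::-1].copy()
np.save('w12.npy',I,allow_pickle=True)
cv2.imwrite('pics/w12.png',im)
a=rect(im,I,P2,105,(-50,50,-160,-20),5)
cv2.drawMarker(a,((83-20)*5,250),(0,0,255),0,20,1)
cv2.imwrite('pics/r12.png',a)
E
```

```text
clock: 16.48
eef_pos: [528.3, -191.3, 125.6]
tcp_rot: [2.554, -0.475, 1.931]
contact_force: [-0.0, -0.8, -0.3]
opening: 0.997
clock: 16.73
eef_pos: [504.0, -225.7, 173.7]
tcp_rot: [2.605, -0.259, 1.784]
contact_force: [0.3, 1.6, 0.5]
opening: 1.003
t 16.73 pinch(face) [  -5.3 -180.9  156.9] toolx deg 89.8 Z [-0.007  0.294 -0.956] F [0.6 1.6 0.2] T [-0.07  0.21  0.07] open 1.003 q [-0.77  0.29  2.03  0.79  0.88 -1.45]
```

View pics/r12.png

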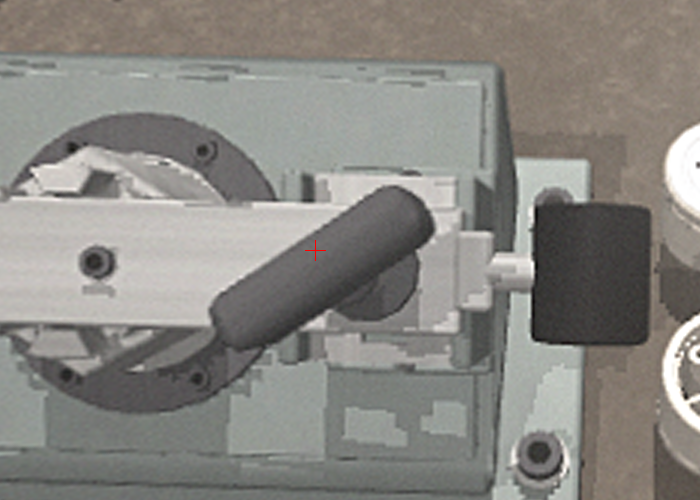

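View pics/w12.png

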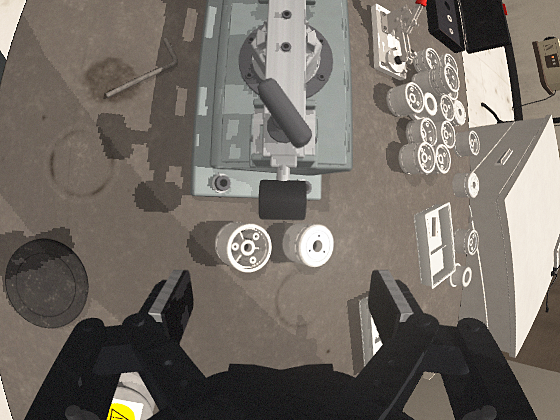

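```bash
python3 -m jog '0 20 0 0 0 -7 7;0 20 0 -5 0 -7 7;0 20 0 -5 0 -3 7;0 20 -3 0 0 0 7;0 15 -5 0 0 0 7'; python3 -m jog '0 0 0 0 0 0 7;0 0 0 0 0 0 7;0 0 0 0 0 0 7;0 0 0 0 0 0 7;0 0 0 0 0 0 7'; python3 - <<'E'
from h import *
where(P1)
delta(*tgt(P1,[0,-84,170],-57),1)
E
```

```text
clock: 17.2
eef_pos: [494.3, -138.2, 190.5]
tcp_rot: [2.751, -0.313, 1.217]
contact_force: [0.1, 0.2, -0.5]
opening: 1.001
clock: 17.62
eef_pos: [494.0, -129.3, 183.7]
tcp_rot: [3.036, -0.475, 0.56]
contact_force: [0.0, -0.0, 0.0]
opening: 1.001
t 17.62 pinch(face) [  0.6 -80.9 166.2] toolx deg 25.1 Z [-0.052  0.125 -0.991] F [ 0. -0.  0.] T [-0.03  0.18  0.04] open 1.001 q [-0.49  0.1   2.2   0.65  0.6   0.04]
shift [-2.   4.5 -4.3] rot [-6.6  5.3 82. ] rows>= 11.5 | per row/1 [-2.   4.5 -4.3] [-6.61  5.3  81.98]
```

```bash
python3 -m jog '0 0 0 0 -3 2 6;0 0 0 0 -3 2 6;0 0 0 0 0 0 7;0 0 0 0 0 0 7;0 0 0 0 0 0 7'; python3 -m jog '0 0 0 0 0 0 7;0 0 0 0 0 0 7;0 0 0 0 0 0 7;0 0 0 0 0 0 7;0 0 0 0 0 0 7'; python3 - <<'E'
from h import *
where(P1)
delta(*tgt(P1,[0,-84,170],-57),1)
E
```

```text
clock: 18.03
eef_pos: [494.6, -125.7, 175.5]
tcp_rot: [-2.982, -0.543, -0.126]
contact_force: [0.5, 0.3, -0.1]
opening: 0.999
clock: 18.45
eef_pos: [494.9, -121.4, 167.3]
tcp_rot: [-2.689, -0.327, -0.777]
contact_force: [-0.4, 0.4, 0.5]
opening: 0.998
t 18.45 pinch(face) [ -7.8 -72.2 151.4] toolx deg -44.9 Z [ 0.023  0.076 -0.997] F [-0.   0.4  0.6] T [-0.05  0.26  0.03] open 0.998 q [-0.47  0.11  2.28  0.85  0.45  1.08]
shift [ 13.9   2.8 -19.3] rot [-3.8  2.6 12. ] rows>= 1.8 | per row/1 [ 13.9   2.8 -19.3] [-3.79  2.56 12.03]
```

```bash
python3 -m jog '0 5 1 0 -2 1.3 6;0 5 1 0 -2 1.3 6;0 4 0 0 0 0 0;0 0 0 0 0 0 0'; python3 - <<'E'
from h import *
where(P1)
delta(*tgt(P1,[0,-84,130],-57),1)
from rig import optics,r
from rect import rect
s=r.sense();M=R.from_euler('xyz',s['tcp_rot']).as_matrix()
I=optics.camera_info('wrist');im=optics.grab_frame('wrist')[:,:,::-1].copy()
print('proj handle',proj(I,fw(P1,[0,-83,98]),True),proj(I,fw(P1,[0,-83,105]),True))
for d in (20,40,60): print(proj(I,s['eef_pos']+M@np.array([0,0,d]),True))
cv2.imwrite('pics/w13.png',im)
a=rect(im,I,P1,105,(-50,50,-160,-20),5)
cv2.drawMarker(a,((83-20)*5,250),(0,0,255),0,20,1)
cv2.imwrite('pics/r13.png',a)
E
```

```text
clock: 18.78
eef_pos: [501.4, -129.1, 164.2]
tcp_rot: [-2.697, -0.268, -0.957]
contact_force: [-0.1, -0.0, 0.4]
opening: 1.003
t 18.78 pinch(face) [ -3.5 -79.2 145.8] toolx deg -55.3 Z [-0.009  0.021 -1.   ] F [0.1 0.  0.4] T [-0.02  0.21 -0.  ] open 1.003 q [-0.42  0.11  2.26  0.69  0.4   1.45]
shift [ 6.7 -0.  15.6] rot [-0.2  1.3  1.7] rows>= 0.4 | per row/1 [ 6.7 -0.  15.6] [-0.23  1.29  1.71]
proj handle [279.07559804 239.88317524] [279.00292088 245.26594677]
[279.99315383 256.47743865]
[279.95272426 241.7142759 ]
[279.91953388 229.41668172]
```

View pics/w13.png

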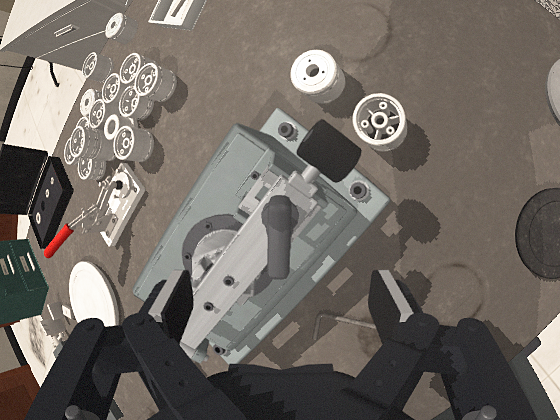

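View pics/r13.png

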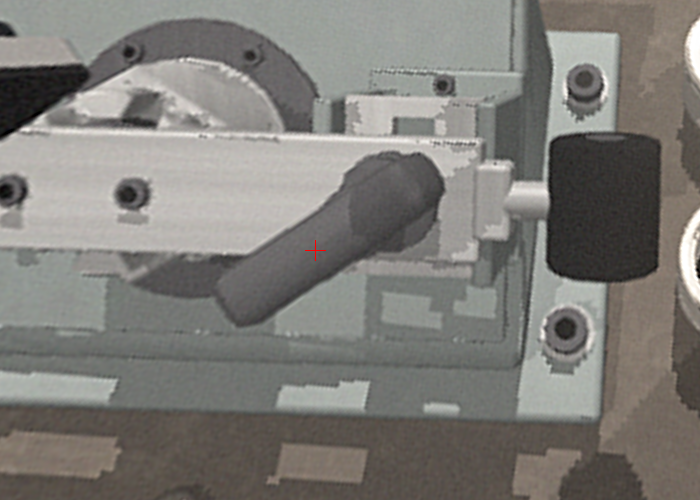

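```bash
python3 -m jog '0 6 0 15 0 1.3 2.5;0 0 0 15 0 0 0;0 0 0 12 0 0 0;0 0 0 4 0 0 0;0 0 0 0 0 0 0'; python3 - <<'E'
from h import *
where(P1)
delta(*tgt(P1,[1,-84,101],-58),1)
from rig import optics
cv2.imwrite('pics/w14.png',optics.grab_frame('wrist')[:,:,::-1])
E
```

```text
clock: 19.25
eef_pos: [528.0, -131.4, 121.3]
tcp_rot: [-2.687, -0.27, -0.99]
contact_force: [0.4, -0.1, 0.1]
opening: 1.0
t 19.25 pinch(face) [ -2.3 -82.9  95.4] toolx deg -56.9 Z [ 0.     0.008 -1.   ] F [ 0.4 -0.2 -0.1] T [0.01 0.21 0.03] open 1.0 q [-0.39  0.23  2.26  0.92  0.29  1.26]
shift [ 2.8 -2.1 -5.6] rot [-0.3  0.4  1.1] rows>= 0.2 | per row/1 [ 2.8 -2.1 -5.6] [-0.26  0.4   1.1 ]
```

View pics/w14.png

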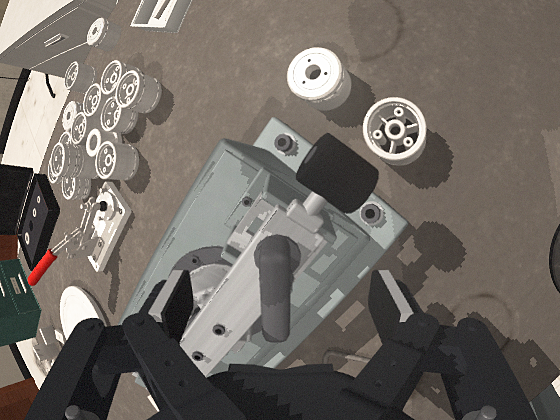

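```bash
python3 -m jog '100 2 -1.5 -3 0 0.4 1;255 0 0 -1 0 0 0;255 0 0 0 0 0 0;255 0 0 0 0 0 0;255 0 0 0 0 0 0' 80; python3 -m jog '255 0 0 0 0 0 0;255 0 0 0 0 0 0'; python3 - <<'E'
from h import *
where(P1)
from rig import optics
cv2.imwrite('pics/w15.png',optics.grab_frame('wrist')[:,:,::-1])
E
```

```text
clock: 19.72
eef_pos: [527.1, -132.2, 126.1]
tcp_rot: [-2.683, -0.269, -1.003]
contact_force: [0.1, -0.4, 0.1]
opening: 0.297
clock: 19.88
eef_pos: [527.5, -131.9, 126.8]
tcp_rot: [-2.682, -0.27, -1.002]
contact_force: [-0.5, 2.5, 2.7]
opening: 0.133
t 19.88 pinch(face) [ -0.  -83.4 100.5] toolx deg -57.5 Z [ 0.004  0.006 -1.   ] F [1.  2.5 2.5] T [0.19 0.31 0.06] open 0.133 q [-0.39  0.22  2.26  0.9   0.29  1.29]
```

View pics/w15.png

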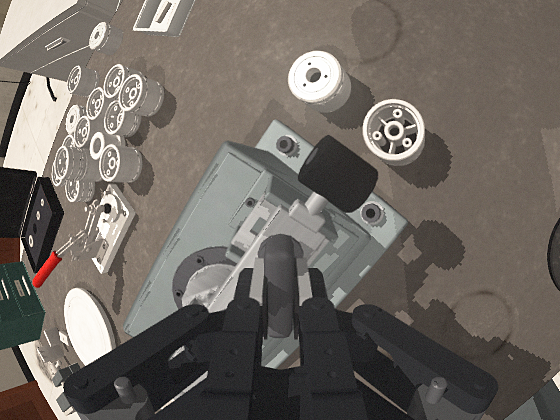

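```bash
python3 -m jog '255 0 0 0.8 0 0 -7;255 0 0 0.8 0 0 -7;255 0 0 0.8 0 0 -7;255 0 0 0.8 0 0 -7'; python3 - <<'E'
from h import *
where(P1)
delta(*tgt(P1,[0,-83.4,100.5],0),1)
E
```

```text
clock: 20.27
eef_pos: [528.7, -131.8, 125.4]
tcp_rot: [-2.862, -0.456, -0.505]
contact_force: [-15.0, 1.4, 20.8]
opening: 0.133
t 20.27 pinch(face) [  0.3 -83.3  98.6] toolx deg -28.9 Z [ 0.006  0.005 -1.   ] F [-2.5  2.3 25.5] T [ 0.04  0.92 -0.2 ] open 0.133 q [-0.39  0.23  2.26  0.92  0.29  0.78]
shift [-0.2  0.3 -1.9] rot [ -0.4  -0.3 -28.9] rows>= 4.0 | per row/1 [-0.2  0.3 -1.9] [ -0.38  -0.26 -28.9 ]
```

```bash
python3 -m jog '255 0 0 -1 0 0 -7;255 0 0 0 0 0 -7;255 0 0 0 0 0 -7;255 0 0 0 0 0 -7.1;255 0 0 0 0 0 -0.8'; python3 - <<'E'
from h import *
where(P1)
delta(*tgt(P1,[0,-83.4,100.5],0),1)
E
```

```text
clock: 20.68
eef_pos: [527.7, -131.6, 127.1]
tcp_rot: [3.137, -0.531, 0.082]
contact_force: [-0.1, 2.8, 0.9]
opening: 0.137
t 20.68 pinch(face) [  0.2 -83.1 100.6] toolx deg 0.9 Z [ 0.007  0.005 -1.   ] F [0.5 2.8 0.8] T [-0.11  0.38 -0.08] open 0.137 q [-0.39  0.22  2.26  0.92  0.29  0.26]
shift [-0.4  0.4  0.1] rot [-0.3 -0.4  0.9] rows>= 0.1 | per row/1 [-0.4  0.4  0.1] [-0.28 -0.41  0.91]
```

Aligned with the slot. Check it, then push in.

```bash
python3 -m jog '255 0 0 5 0 0 0.5;255 0 0 5 0 0 0'; python3 - <<'E'
from h import *
where(P1)
E
python3 -m jog '255 0 0 5 0 0 0;255 0 0 4 0 0 0'; python3 - <<'E'
from h import *
where(P1)
from rig import optics
cv2.imwrite('pics/w16.png',optics.grab_frame('wrist')[:,:,::-1])
E
```

```text
clock: 20.85
eef_pos: [532.4, -131.4, 118.9]
tcp_rot: [-3.139, -0.531, 0.067]
contact_force: [-3.2, 1.4, 5.6]
opening: 0.137
t 20.85 pinch(face) [  0.2 -83.2  91.1] toolx deg 0.2 Z [ 0.008  0.004 -1.   ] F [0.2 1.6 6.4] T [-0.12  0.55  0.05] open 0.137 q [-0.38  0.24  2.25  0.97  0.27  0.22]
clock: 21.02
eef_pos: [536.8, -131.2, 112.1]
tcp_rot: [-3.136, -0.533, 0.059]
contact_force: [-47.6, 0.0, 79.3]
opening: 0.133
t 21.02 pinch(face) [  0.6 -83.3  83. ] toolx deg -0.2 Z [ 0.01   0.003 -1.   ] F [-1.4  3.  92.4] T [0.18 0.5  0.06] open 0.133 q [-0.38  0.26  2.25  1.03  0.26  0.17]
```

View pics/w16.png

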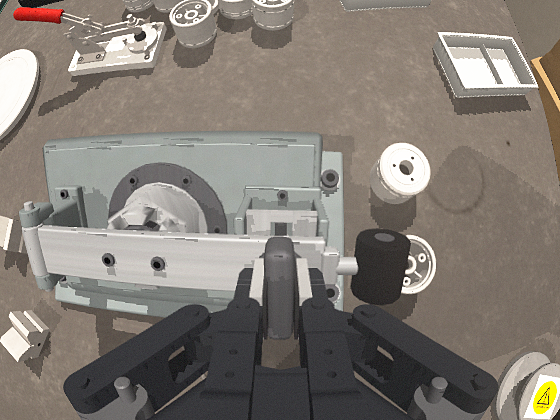

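```bash
python3 -m jog '255 0 0 0 0 0 0;255 0 0 0.3 0 0 3'; python3 - <<'E'
from h import *
where(P1)
E
```

```text
clock: 21.23
eef_pos: [535.7, -131.4, 113.9]
tcp_rot: [-3.103, -0.535, -0.009]
contact_force: [-3.1, 1.1, 6.6]
opening: 0.133
t 21.23 pinch(face) [  0.4 -83.3  85.2] toolx deg -3.5 Z [ 0.012  0.002 -1.   ] F [0.6 1.3 7.2] T [-0.05  0.57  0.04] open 0.133 q [-0.38  0.26  2.26  1.03  0.26  0.23]
```

```bash
python3 -m jog '255 0 0 1.2 0 0 6;255 0 0 1 0 0 7;255 0 0 1 0 0 7'; python3 - <<'E'
from h import *
where(P1)
E
```

```text
clock: 21.48
eef_pos: [536.0, -131.6, 113.2]
tcp_rot: [-2.899, -0.486, -0.423]
contact_force: [-19.2, -0.6, 28.0]
opening: 0.132
t 21.48 pinch(face) [  0.3 -83.5  84.4] toolx deg -24.4 Z [ 0.015  0.001 -1.   ] F [-2.6  0.6 33.9] T [0.   1.11 0.06] open 0.132 q [-0.38  0.26  2.26  1.05  0.26  0.57]
```

Turning under the plate. I'll continue at roughly 20–30 N.

```bash
python3 -m jog '255 0 0 0.8 0 0 7;255 0 0 0.8 0 0 7;255 0 0 0.8 0 0 7;255 0 0 0.8 0 0 7'; python3 - <<'E'
from h import *
where(P1)
delta(*tgt(P1,[0,-83.4,84.5],-90),1)
E
```

```text
clock: 21.82
eef_pos: [535.6, -131.8, 113.2]
tcp_rot: [-2.694, -0.316, -0.935]
contact_force: [-14.0, 0.7, 19.8]
opening: 0.13
t 21.82 pinch(face) [ -0.1 -83.7  84.6] toolx deg -53.1 Z [ 0.018 -0.001 -1.   ] F [-2.1  1.6 24.1] T [0.09 0.93 0.05] open 0.13 q [-0.38  0.26  2.26  1.07  0.25  1.05]
shift [-0.4 -0.   0.1] rot [-1.  -0.4 36.9] rows>= 5.2 | per row/1 [-0.4 -0.   0.1] [-0.96 -0.4  36.94]
```

```bash
python3 -m jog '255 0 0 0.8 0 0 7;255 0 0 0.8 0 0 7;255 0 0 0.8 0 0 7;255 0 0 0.8 0 0 7;255 0 0 0.6 0 0 7'; python3 - <<'E'
from h import *
where(P1)
delta(*tgt(P1,[0,-83.4,84.5],-90),1)
E
```

```text
clock: 22.23
eef_pos: [535.0, -131.8, 113.0]
tcp_rot: [-2.597, -0.013, -1.492]
contact_force: [-11.0, 0.2, 15.7]
opening: 0.132
t 22.23 pinch(face) [ -0.8 -83.6  84.7] toolx deg -88.9 Z [ 0.021 -0.003 -1.   ] F [-1.6  0.9 19.1] T [0.19 0.79 0.06] open 0.132 q [-0.38  0.26  2.26  1.1   0.25  1.65]
shift [-0.3 -0.4  0.2] rot [-1.2 -0.2  1.1] rows>= 0.2 | per row/1 [-0.3 -0.4  0.2] [-1.21 -0.18  1.14]
```

```bash
python3 -m jog '255 0 0 0 0 0 0.8;0 0 0 0 0 0 0;0 0 0 0 0 0 0;0 0 0 0 0 0 0;0 0 0 0 0 0 0'; python3 -m jog '0 0 0 -15 0 0 0;0 0 0 -25 0 0 0;0 0 0 -35 0 0 0;0 0 0 -40 0 0 0;0 0 0 0 0 0 0'; python3 - <<'E'
from h import *
from rect import rect
where(P1)
from rig import optics
I=optics.camera_info('wrist');im=optics.grab_frame('wrist')[:,:,::-1].copy()
cv2.imwrite('pics/w17.png',im)
a=rect(im,I,P1,90,(-60,60,-160,0),4.5);cv2.imwrite('pics/r17.png',a)
E
```

```text
clock: 22.65
eef_pos: [534.4, -132.3, 113.4]
tcp_rot: [-2.596, 0.004, -1.523]
contact_force: [-0.5, 0.7, -0.6]
opening: 0.694
clock: 23.07
eef_pos: [471.5, -136.1, 212.3]
tcp_rot: [-2.605, 0.005, -1.527]
contact_force: [1.2, -0.6, 1.3]
opening: 1.0
t 23.07 pinch(face) [ -6.1 -83.8 202.5] toolx deg -91.1 Z [ 0.013 -0.005 -1.   ] F [ 1.7 -0.6  0.5] T [-0.03  0.2   0.02] open 1.0 q [-0.46 -0.03  2.28  0.57  0.48  2.19]
```

View pics/w17.png

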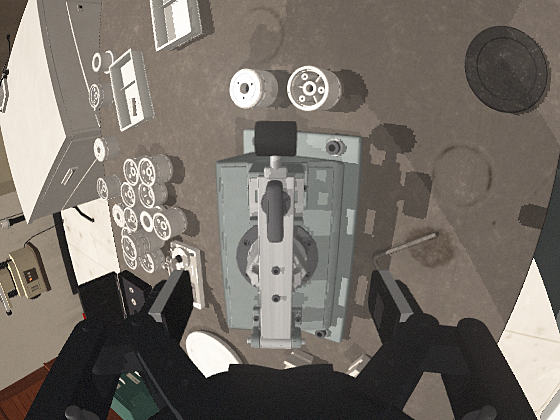

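View pics/r17.png

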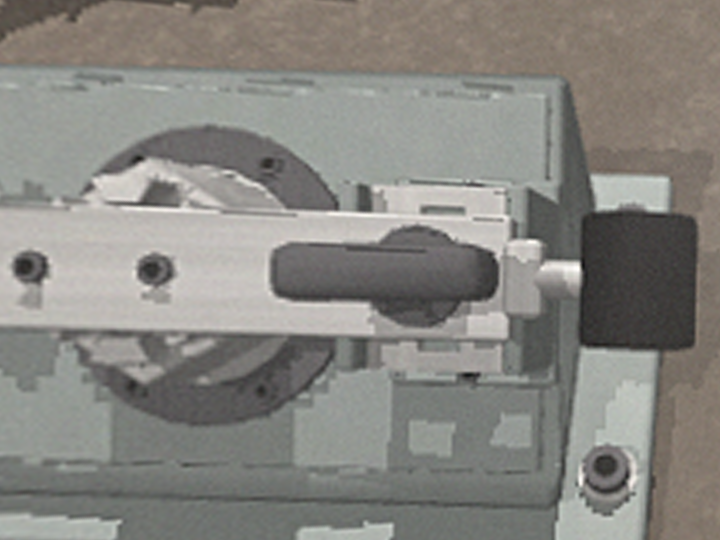

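```bash
python3 -m jog '0 0 0 -40 0 0 0;0 0 0 -40 0 0 0;0 0 0 0 0 0 0;0 0 0 0 0 0 0'; python3 - <<'E'
from h import *
where(P1)
from rig import optics
D=optics.grab_frame('side')[:,:,::-1];I=optics.camera_info('side')
cv2.imwrite('pics/si18.png',cv2.resize(D[180:310,230:350],None,fx=4.5,fy=4.5,interpolation=cv2.INTER_CUBIC))
for n in (31,44): print(n,[((proj(I,fw(P1,bar(0,161+d,n)))-[230,180])*4.5).round(0) for d in (-24,0,24)])
W=optics.camera_info('wrist');im=optics.grab_frame('wrist')[:,:,::-1].copy();cv2.imwrite('pics/w18.png',cv2.resize(im[80:330,180:380],None,fx=2.4,fy=2.4))
for n in (38,51): print(n,[((proj(W,fw(P1,bar(0,161+d,n)),True)-[180,80])*2.4).round(0) for d in (-24,24)])
print([((proj(W,fw(P1,bar(0,s,0)),True)-[180,80])*2.4).round(0) for s in (216,0)])
E
```

```text
clock: 23.45
eef_pos: [430.4, -137.5, 274.4]
tcp_rot: [-2.616, 0.013, -1.527]
contact_force: [-0.5, 0.5, -0.8]
opening: 1.001
t 23.45 pinch(face) [-10.4 -82.7 276.9] toolx deg -91.3 Z [ 0.003  0.002 -1.   ] F [-0.8  0.5 -0.4] T [-0.01  0.24 -0.03] open 1.001 q [-0.53 -0.2   2.25  0.45  0.69  2.28]
31 [array([169., 250.]), array([171., 291.]), array([172., 335.])]
44 [array([153., 230.]), array([154., 272.]), array([155., 315.])]
38 [array([218., 316.]), array([214., 203.])]
51 [array([217., 326.]), array([213., 209.])]
[array([215., 118.]), array([229., 535.])]
```

View pics/si18.png

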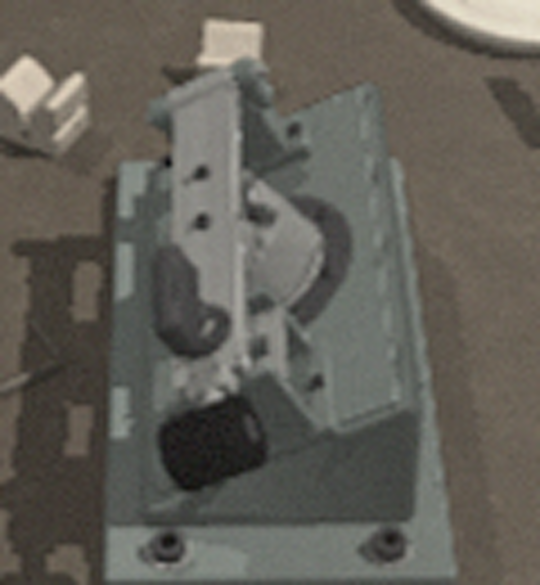

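View pics/w18.png

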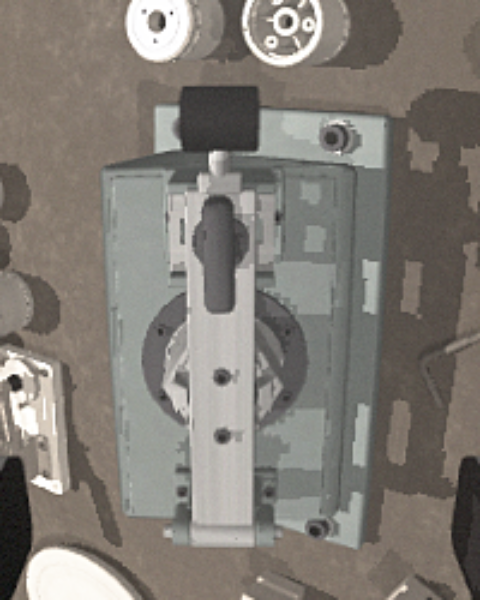

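```bash
python3 - <<'E'
from rig import ticket
print(ticket.sign_off())
E
```

```text
the job is handed in; nothing more can be done
None
```

I locked the nut and handed the job in at about 23.5 s; the verdict isn't reported. The joint values below are inferred from camera images and forces, because the joints themselves can't be read.

**What I did**
- **Nut:** I tightened it about 31° from roughly -0.53 rad. After letting go, its slots lined up by eye with the cross slot in the spindle.
- **Keeper bar:** I swung it over by its drum grip. The first press, at 40 N grip, slipped on the drum by roughly 8–14 mm. I gripped again at 100 N and pressed, and the bar stood solid at 59 N, so I took it as home.
- **Stud:** I turned it back about 57° into line with the slot and pushed it in. I then turned it clockwise to about 1.55–1.57 rad and let go.

**Last checks**
- **In line with the bar:** the wrist and side views show the handle in line with the bar.
- **Staying in:** the handle's height fits "pushed in" better than "sprung out" in both views. One check, the handle's apparent length, was inconclusive.
- **Robot clear:** the gripper is well away from the work and the contact force reads about zero.

**What went less well**
- **Push force:** pushing the stud in peaked at about 92 N at the wrist, against the 120 N limit; I eased off at once.
- **Position errors:** the stand position I fitted and the arm's measured position disagreed by up to 5 mm along the slope. I corrected for this by eye at each grasp.

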